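# Load the LED board tester, latch its lid with the hasp and start the test

### The arm

A 7-joint arm with a two-finger parallel gripper is mounted at the origin on a cart in front of the work surface, level with it; the furniture and walls round the work are solid. World frame = base frame: x ahead of the robot, y to its left, z up, the work surface at z = 0. Lengths are in m, angles in rad, forces in N, time in s.
With the tool pointing down it reaches from about 0.4 to 0.85 m from the base axis. Payload 10.4 kg.
Tool frame: the origin (TCP) lies midway between the tips of the shut fingers; the grasp point (between the pads) lies r.grip_point_offset behind it (r.grip_point_offset is the distance from the TCP to the grasp point, in m); z points along the fingers, y is the line along which they close (so a half turn about z gives the same grasp; the last joint's range is limited). The gripper opens to 87 mm and grips with 3 to 60 N. Pads are 19 mm wide; open, the fingers measure 117 mm over their backs; the gripper's body (75 mm by 190 mm) begins 51 mm behind the grasp point.
Start: joints at [1.163, 0.332, -0.065, 1.46, 0.022, 1.35, -0.088], TCP at [0.235, -0.579, 0.223] pointing down, gripper open.
Joint ranges: [-2.6, 2.6], [-0.5, 2.12], [-1.47, 1.34], [0.16, 2.42], [-1.27, 4.41], [0.06, 2.06], [-2.6, 2.6]. Speed limits (rad/s): [2.22, 2.22, 2.79, 2.79, 3.14, 3.14, 3.14].

### API

Orientations are given as a unit quaternion [x, y, z, w].
In Python, from bench import r gives the robot as it stands.
- The arm moves only by the tool play_rows, never from a script. Its arguments are lists of equal length, an entry for each row: "claw": the closure, from 0 (fully open) to 1 (shut); "delta_pos": the shift along the tool's x, y, z scaled (see below), a list of three; "delta_rot": the turn, a rotation vector about the tool's x, y, z scaled (see below), a list of three. A call has 1 to 8 rows; each row shifts and turns the commanded pose from where the row before left it, along the tool's axes as they then stand; what a row does not reach is not made up. The controller multiplies each number of a shift by 200 mm and each number of a turn by pi rad. A row lasts 1/10 s, in which the tool goes at most 50 mm and 8.59 degrees, less where a joint would pass 70% of its speed; a pose out of reach is approached as far as the arm can. A call with a number of a shift or a turn outside -1 to 1 is refused whole. A call with a gripper value outside its range is refused whole. The fingers move at their own pace and stop on an object; "squeeze" is the grip in N (left out, the last holds). Time passes only in rows, so rows that do not move let the fingers close. It gives the time, the measured TCP pose, the force, the opening and the grip force at its end, in the units of the state.
- r.read_state(): the state, without advancing time (a new reading comes with each control period).
- r.camera(name): name is "scene" or "side" or "wrist"; returns a dict with "pixels" (384x512x3 uint8, red, green, blue), "camera_matrix" (3x3 intrinsics, pixels), "cam_to_world" (4x4, takes a point from camera to world coordinates); the wrist camera has in their place "hand_eye" (4x4, takes a point from camera to tool coordinates, whose origin is the TCP and whose axes are the flange's). Camera axes: x right, y up, looking along -z (the intrinsics and any distortion apply to the point x, -y, -z); pixel columns grow to the right and rows downward; lengths in m; the calibration is good to about 2 mm. The wrist camera is an equidistant fisheye: a pixel r from the principal point sees the ray r / f radians off the axis. A picture is of the moment at which its call begins: read the wrist's pose just before it. There is no depth.
- r.close_job(): hands the job in; it is judged then, once.
The state is a dict: "time": time; "joint_positions": joint angles; "joint_vel": joint speeds; "joint_torque": joint torques, N m; "ee_pos": TCP position; "eef_rot": TCP orientation; "ft_force": force on the tool from outside, world axes, zero at the start; "torque": the same for the moment, N m; "width": finger opening in m; "grip_force": force on a finger pad.
Only numpy, scipy, OpenCV 4.12 (cv2) and the standard library are available. Lean on these libraries where they do the work, as an engineer would, in place of code of your own. Each camera call takes 0.05 s, during which the arm holds its last target. There are 200 camera calls.

### The job

Test the loose LED board: lay it flat in the nest inside the open tester (set it down, don't drop it), close the window lid fully and swing the hasp down over its staple as far as it goes. Only when the hasp is on, press the blue reset button fully down and let it up, then press the green start button fully down and let it up. Leave the red stop button alone, and the tweezers, screwdriver, brush and solder reel where they lie.

Things in the scene. Friction and masses are not known exactly. Their poses are not given: they have to be found in the camera images.
- board: loose black round LED board lying on the bench, the only single one near the front; 57 mm across its two straight flanks (its x axis; solid part 54 mm), 64 mm along y, 6 mm thick. Origin: centre of its underside, z up. In the nest it may be turned half round
- tester: grey board tester standing on the bench, fixed: housing 150 mm (x) by 160 mm (y), open-topped, rim 72 mm high, walls 6 mm. Origin: centre of its underside; its front with the staple is the -x side, the lid's hinge is along the +x side
- nest (a point): middle of the nest's floor inside the tester, 55 mm above the bench; axes as the tester's. The nest is a pocket 66 mm (x) by 60 mm (y), so the board goes in with its x axis (across the flanks) along the tester's y, rails round it 8 mm wide and 3 mm high, so a seated board stands 3 mm proud of them; the rim is 17 mm above the nest's floor
- lid (a joint): angle of the tester's window lid (aluminium frame, clear window) in rad: 0 shut on the rim, about 1.5 standing upright. A friction hinge: it stays where it is left
- lid_hinge (a point): middle of the lid's hinge line, which runs along the tester's y axis, 75 mm above the bench at the rear
- lid_front (a point): middle of the lid's front edge, on its outer face, 154 mm from the hinge; moves with the lid, x axis along the lid towards the hinge, z out of its outer face. The lid is 160 mm wide, 10 mm thick; the hasp sits in the middle of this edge
- hasp (a joint): angle of the hasp strap against the lid in rad: 0 hanging flat over the staple (lid shut), 1.57 sticking straight out forwards, 3.1 standing straight up, 3.9 the most (leaning back over the lid). Stiff hinge, smooth steel: it stays where it is left. It drops over the staple only with the lid fully shut, and then holds the lid
- hasp_hinge (a point): middle of the hasp's hinge pin, 5 mm in front of the lid's front edge at half its thickness; moves with the lid, the pin runs along the tester's y axis
- hasp_lip (a point): middle of the curled lip at the free end of the hasp: a bar 35 mm long (y), 7 mm thick, 52.5 mm down the strap from the pin and 12.5 mm out from the strap's plane on its outer side. The strap is a steel plate 36 mm wide, 3 mm thick, with a slot 12 mm wide from 21 to 43.5 mm from the pin
- staple_tip (a point): outermost point of the steel staple loop on the tester's front, 5 mm thick, 15 mm high, standing out 16 mm from the front; with the hasp on it stands 9.5 mm out of the strap, the lip reaches 16 mm
- station: grey control station beside the work, fixed, 80 mm (x) by 158 mm (y), 38 mm high, with three round spring buttons 28 mm wide in a row along its y, 50 mm apart: blue (+y end), green (middle), red (-y end). Origin: centre of its underside
- reset_button_top (a point): middle of the blue reset button's top, 60 mm above the bench when up; press down
- reset_button (a joint): how far the blue reset button is pressed, in m: 0 up, 0.006 fully down (about 5 N)
- start_button_top (a point): middle of the green start button's top, 60 mm above the bench when up; press down
- start_button (a joint): how far the green start button is pressed, in m: 0 up, 0.006 fully down (about 5 N)
- stop_button (a joint): how far the red stop button is pressed, in m; leave it alone
- tweezers: black tweezers 122 mm long lying on the bench at the left; leave alone
- driver: small red screwdriver 165 mm long lying on the bench at the left; leave alone
- spool: reel of solder wire with blue flanges, 58 mm wide, 56 mm high, at the left; leave alone
- brush: black brush 154 mm long lying at the left; leave alone
There are look-alikes about, which are no part of the job. What is shaped like the board but white is not meant.

How it is judged:
On the way, in this order (a step that is already met when the one before it is completed fails the run):
1. the board lies flat in the nest, let go (horizontal distance between board and nest below 0.007 m and z of board in the frame of nest below 0.002 m and angle between board's own z axis and vertical below 0.03 rad and contact force between the fingers and board below 0.05 N), for 0.2 s.
2. the lid is shut (value of joint lid below 0.03 rad), for 0.1 s.
3. the hasp is over the staple with the lid shut (value of joint hasp below 0.12 rad and value of joint lid below 0.04 rad), for 0.1 s.
4. the blue reset button is pressed down (value of joint reset_button above 0.0045 m), for 0.05 s.
5. the blue button is up again and the green start button is pressed down (value of joint reset_button below 0.0015 m and value of joint start_button above 0.0045 m), for 0.05 s.
At the end, for the whole second after the job is handed in: The board lies at rest flat in the nest (within 7 mm of its middle, under 2 mm above its floor, tilted less than 0.03 rad), the lid is shut (below 0.04 rad, the play that the hasp leaves it), the hasp is over the staple (below 0.12 rad) and both buttons are up again (below 1.5 mm) (all of step 3 and horizontal distance between board and nest below 0.007 m and z of board in the frame of nest below 0.002 m and angle between board's own z axis and vertical below 0.03 rad and linear speed of board below 0.02 m/s and value of joint each of reset_button, start_button below 0.0015 m); the robot touches nothing.
It fails at once if the red stop button is pressed more than 2 mm (value of joint stop_button above 0.002 m).
It fails at once if the blue or green button is pressed more than 3 mm while the hasp is off the staple (above 0.2 rad) (value of joint any of reset_button, start_button above 0.003 m and value of joint hasp above 0.2 rad).
It fails at once if the board is dropped: it moves faster than 0.6 m/s with no finger on it (linear speed of board above 0.6 m/s and contact force between the fingers and board below 0.01 N).
It fails at once if a small tool on the bench (tweezers, screwdriver, solder reel, brush) is moved more than 30 mm (distance of any of tweezers, driver, spool, brush from where it was at the start of the episode above 0.03 m).
It also fails if it takes over 72 s, if anything falls off the work surface, if the arm or the gripper's body presses on something with over 40 N, if the wrist force passes 120 N, or if a joint passes its speed limit or range.

## Working session

There is one attempt and no reset: what is moved stays moved. The work goes in short steps, Python scripts to look and compute and a tool call to move; the robot and the scene stay as the last step left them, time stands still between calls to the robot, and variables do not carry over. Pictures are saved under pics/ and viewed, at most 10 in all, crops included, and the job is handed in when it is done.

Besides the shell and the picture viewer there is one more tool, called after "Call:" as name(argument=value, ...) on one line, values as JSON. play_rows: Moves the arm, as the interface text tells. Shifts and turns lie within -1 to 1; 1 stands for 200 mm of shift or pi rad of turn. Its arguments: {"type":"object","properties":{"claw":{"type":"array"},"delta_pos":{"type":"array"},"delta_rot":{"type":"array"},"squeeze":{"type":"number"}},"required":["claw","delta_pos","delta_rot"]}

```bash
mkdir -p pics; ls
cat > h.py <<'E'
import numpy as np,cv2
from bench import r
from scipy.spatial.transform import Rotation as R
def st():
    s=r.read_state(); return s
def ray(c,uv,s=None):
    """world origin, dir"""
    K=np.array(c["camera_matrix"]);uv=np.array(uv,float)
    x=(uv[0]-K[0,2])/K[0,0];y=(uv[1]-K[1,2])/K[1,1]
    if "hand_eye" in c:
        th=np.hypot(x,y);k=np.sin(th)/th if th>1e-9 else 1
        d=np.array([x*k,-y*k,-np.cos(th)])
        T=np.eye(4);T[:3,:3]=R.from_quat(s["eef_rot"]).as_matrix();T[:3,3]=s["ee_pos"];T=T@np.array(c["hand_eye"])
    else:
        d=np.array([x,-y,-1.]);T=np.array(c["cam_to_world"])
    d=T[:3,:3]@d
    return T[:3,3],d/np.linalg.norm(d)
def atz(c,uv,z,s=None):
    o,d=ray(c,uv,s);return o+d*(z-o[2])/d[2]
def tri(rays):
    A=sum(np.eye(3)-np.outer(d,d) for o,d in rays);b=sum((np.eye(3)-np.outer(d,d))@o for o,d in rays)
    p=np.linalg.solve(A,b);return p,[np.linalg.norm(np.cross(p-o,d)) for o,d in rays]
def proj(c,p,s=None):
    K=np.array(c["camera_matrix"])
    if "hand_eye" in c:
        T=np.eye(4);T[:3,:3]=R.from_quat(s["eef_rot"]).as_matrix();T[:3,3]=s["ee_pos"];T=T@np.array(c["hand_eye"])
    else: T=np.array(c["cam_to_world"])
    q=np.linalg.inv(T)@np.append(p,1);x,y,z=q[0],-q[1],-q[2]
    if "hand_eye" in c:
        rr=np.hypot(x,y);th=np.arctan2(rr,z);x,y=x/rr*th,y/rr*th
    else: x,y=x/z,y/z
    return np.array([K[0,0]*x+K[0,2],K[1,1]*y+K[1,2]])
def shot(n,name):
    import pickle
    s=r.read_state();c=r.camera(n);pickle.dump((c,s),open(name+".pkl","wb"))
    cv2.imwrite("pics/"+name+".png",c["pixels"][:,:,::-1]);return c,s
def load(name):
    import pickle;return pickle.load(open(name+".pkl","rb"))
E
python3 - <<'E'
from h import *
print(r.read_state(), r.grip_point_offset)
ims=[]
for n in("scene","side","wrist"):
    c,s=shot(n,n+"0");ims.append(c["pixels"]);print(n,[ (k,np.round(v,3).tolist()) for k,v in c.items() if k!="pixels"])
E
```

```text
pics
{'time': 0.0, 'joint_positions': array([ 1.16343338,  0.33286823, -0.06468576,  1.46094878,  0.02161023,
        1.34988028, -0.08850431]), 'joint_vel': array([ 0.00099042,  0.00045439, -0.00051685,  0.00038001,  0.00130443,
       -0.00108842,  0.00015872]), 'joint_torque': array([-6.02696832e-05, -6.23256397e+01,  2.44478043e-02, -3.89895344e+01,
       -6.12850185e-02,  3.96924152e-02,  1.38965775e-04]), 'ee_pos': array([ 0.23442649, -0.57895517,  0.22175261]), 'eef_rot': array([ 9.81550907e-01,  1.91199686e-01, -1.73575589e-04, -6.82730080e-04]), 'ft_force': array([-0.49535969,  0.14616598,  1.01256142]), 'torque': array([ 0.04444778, -0.02278173, -0.0238659 ]), 'grip_force': 0.0, 'width': 0.08718129601148085} 0.0187
scene [('camera_matrix', [[361.596, 0.0, 257.261], [0.0, 361.596, 191.346], [0.0, 0.0, 1.0]]), ('cam_to_world', [[-0.704, 0.334, -0.626, -0.239], [-0.71, -0.322, 0.626, 0.841], [0.008, 0.886, 0.464, 0.619], [0.0, 0.0, 0.0, 1.0]])]
side [('camera_matrix', [[381.651, 0.0, 252.932], [0.0, 381.651, 185.778], [0.0, 0.0, 1.0]]), ('cam_to_world', [[0.976, 0.107, -0.191, 0.233], [-0.218, 0.558, -0.801, -1.12], [0.021, 0.823, 0.568, 0.947], [0.0, 0.0, 0.0, 1.0]])]
wrist [('camera_matrix', [[297.319, 0.0, 255.921], [0.0, 297.319, 191.234], [0.0, 0.0, 1.0]]), ('hand_eye', [[-0.001, 0.965, 0.264, 0.071], [1.0, 0.001, -0.0, -0.001], [-0.001, 0.264, -0.965, -0.162], [0.0, 0.0, 0.0, 1.0]])]
```

View pics/scene0.png

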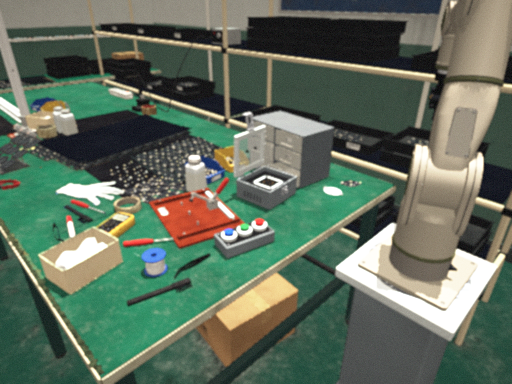

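View pics/side0.png

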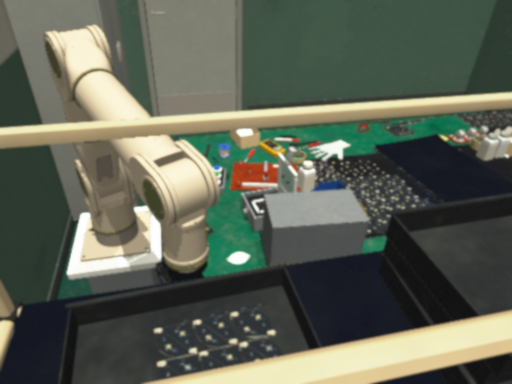

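The scene view shows the tester at (267,185), the station at (245,238), a white look-alike at (333,191) and something dark with dots at (351,183). I'll enlarge the scene crop and look at the wrist view.

Run:
```python
from h import *
c,s=load("scene0");w,_=load("wrist0");d,_=load("side0")
a=cv2.resize(c["pixels"][105:265,170:380],(525,400),interpolation=cv2.INTER_CUBIC)
b=cv2.resize(w["pixels"],(266,200))
e=cv2.resize(d["pixels"][130:280,190:390],(267,200),interpolation=cv2.INTER_CUBIC)
o=np.hstack([a,np.vstack([b,e[:,:266]])])
cv2.imwrite("pics/m1.png",o[:,:,::-1])
for n,uv,z in(("testerF",(267,190),.072),("white",(333,191),0),("dots",(351,183),0),("green",(244,230),.06),("blue",(229,235),.06),("red",(259,224),.06)): print(n,atz(c,uv,z).round(3))
```

```text
testerF [0.484 0.073 0.072]
white [ 0.404 -0.198  0.   ]
dots [ 0.394 -0.305  0.   ]
green [0.378 0.275 0.06 ]
blue [0.388 0.321 0.06 ]
red [0.37  0.224 0.06 ]
```

View pics/m1.png

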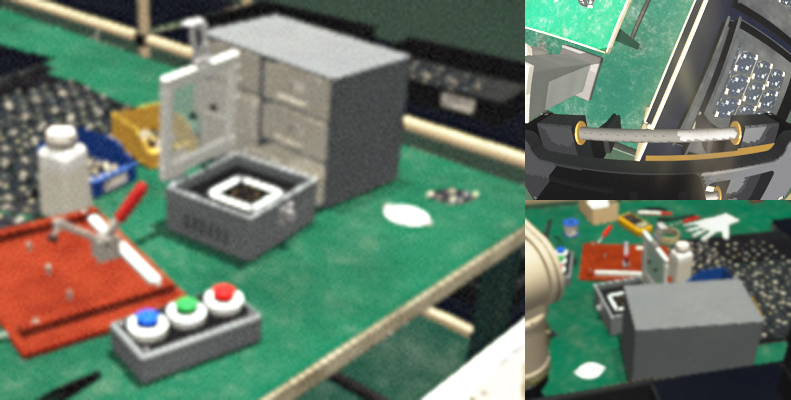

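The candidates in the scene view are the dark dotted board at (351,183), which fits (black, single, near the front), the white one at (333,191), and the boards in the crates and the heap behind. I'll move the wrist camera over to confirm it and measure.

```bash
cat >> h.py <<'E'
def Rt(yaw): # tool down; tool x at world angle yaw
    return R.from_matrix(np.array([[np.cos(yaw),np.sin(yaw),0],[np.sin(yaw),-np.cos(yaw),0],[0,0,-1]]))
def plan(p1,R1,n,start=None,p0=None,R0=None):
    """print n rows from the current pose to (p1,R1)"""
    s=r.read_state();p0=np.array(s["ee_pos"]) if p0 is None else np.array(p0);R0=R.from_quat(s["eef_rot"]) if R0 is None else R0
    w=(R0.inv()*R1).as_rotvec();P=[];W=[];cp,cR=p0,R0
    for i in range(1,n+1):
        pi=p0+(np.array(p1)-p0)*i/n;Ri=R0*R.from_rotvec(w*i/n)
        d=np.round(cR.inv().apply(pi-cp)/.2,3);q=np.round((cR.inv()*Ri).as_rotvec()/np.pi,4)
        P.append(d.tolist());W.append(q.tolist())
        cp=cp+cR.apply(d*.2);cR=cR*R.from_rotvec(q*np.pi)
    print("pos",P);print("rot",W);print("max mm",max(np.linalg.norm(P,axis=1))*200,"deg",max(np.linalg.norm(W,axis=1))*180)
    return cp,cR
E
python3 - <<'E'
from h import *
plan([.39,-.2,.27],Rt(0),8)
E
```

```text
pos [[0.179, -0.183, -0.03], [0.17, -0.192, -0.03], [0.161, -0.199, -0.03], [0.15, -0.207, -0.029], [0.141, -0.214, -0.03], [0.13, -0.22, -0.03], [0.12, -0.227, -0.03], [0.108, -0.232, -0.03]]
rot [[-0.0, 0.0, 0.0153], [-0.0001, 0.0, 0.0153], [-0.0, 0.0, 0.0153], [-0.0001, 0.0, 0.0153], [0.0, 0.0, 0.0154], [-0.0, 0.0001, 0.0153], [-0.0001, -0.0, 0.0153], [-0.0, -0.0, 0.0153]]
max mm 51.702611152629416 deg 2.7720000000000002
```

Call:
play_rows(claw=[0,0,0,0,0,0,0,0], delta_pos=[[0.17,-0.175,-0.03],[0.165,-0.185,-0.03],[0.155,-0.195,-0.03],[0.15,-0.2,-0.03],[0.14,-0.205,-0.03],[0.13,-0.21,-0.03],[0.12,-0.215,-0.03],[0.108,-0.22,-0.03]], delta_rot=[[0,0,0.0153],[0,0,0.0153],[0,0,0.0153],[0,0,0.0153],[0,0,0.0153],[0,0,0.0153],[0,0,0.0153],[0,0,0.0153]])

```text
time: 0.95
ee_pos: [0.3887, -0.2135, 0.2707]
eef_rot: [1.0, -0.001, 0.0, 0.0]
ft_force: [1.7, 0.3, -0.5]
width: 0.087
grip_force: 0.0
```

Call:
play_rows(claw=[0,0,0], delta_pos=[[0,0,0],[0,0,0],[0,0,0]], delta_rot=[[0,0,0],[0,0,0],[0,0,0]])

```text
time: 1.25
ee_pos: [0.3878, -0.2166, 0.2702]
eef_rot: [1.0, -0.0, -0.0, -0.0]
ft_force: [0.4, 0.8, -0.4]
width: 0.087
grip_force: 0.0
```

Run:
```python
from h import *
c,s=shot("wrist","w1");print(s["ee_pos"],s["eef_rot"],s["ft_force"],np.abs(s["joint_vel"]).max())
cv2.imwrite("pics/w1b.png",cv2.resize(c["pixels"],(800,600),interpolation=cv2.INTER_CUBIC)[:,:,::-1])
```

```text
[ 0.38778247 -0.21663886  0.27015978] [ 9.99999843e-01 -4.77059150e-04 -2.92982914e-04 -2.58548418e-06] [ 0.40905722  0.83775138 -0.44427385] 0.009046491235283685
```

View pics/w1b.png

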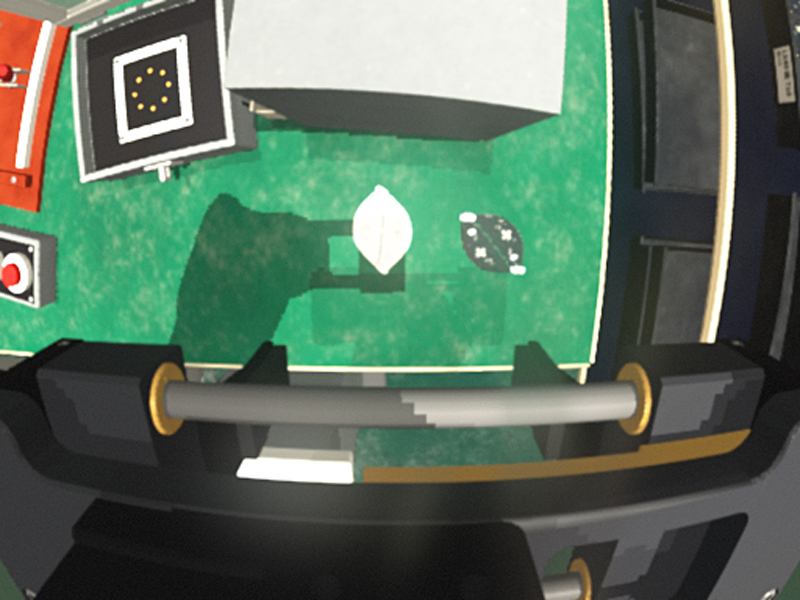

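The wrist view (800 px wide picture) shows the black board at (493,243), the white look-alike at (382,230), the tester with its nest at (152,90), and the hasp hinge and staple at (165,170). I'll confirm the board in an enlarged crop.

Run:
```python
from h import *
c,s=load("w1");im=c["pixels"]
a=cv2.resize(im[125:185,285:345],(420,420),interpolation=cv2.INTER_CUBIC)
b=cv2.resize(im[0:120,40:165],(375,360),interpolation=cv2.INTER_CUBIC);b=np.vstack([b,np.zeros((60,375,3),np.uint8)])
cv2.imwrite("pics/m2.png",np.hstack([a,b])[:,:,::-1])
# contour: not green
hsv=cv2.cvtColor(im,cv2.COLOR_RGB2HSV);g=((hsv[:,:,0]>55)&(hsv[:,:,0]<95)&(hsv[:,:,1]>90)&(hsv[:,:,2]>70))
m=np.zeros(im.shape[:2],np.uint8);m[125:190,285:350]=(~g)[125:190,285:350]
m=cv2.morphologyEx(m,cv2.MORPH_OPEN,np.ones((3,3)))
cs,_=cv2.findContours(m,cv2.RETR_EXTERNAL,cv2.CHAIN_APPROX_NONE);k=max(cs,key=cv2.contourArea)[:,0]
P=np.array([atz(c,p,.003,s)[:2] for p in k])*1000
rc=cv2.minAreaRect(P.astype(np.float32));print(rc,cv2.contourArea(P.astype(np.float32)))
M=cv2.moments(P.astype(np.float32));print(M["m10"]/M["m00"],M["m01"]/M["m00"])
for a in range(0,180,10):
    u=P@[np.cos(np.radians(a)),np.sin(np.radians(a))];print(a,round(np.ptp(u),1),round((u.max()+u.min())/2,1),end="; ")
```

```text
((395.237548828125, -303.17706298828125), (58.57869338989258, 63.25916290283203), 0.9322666525840759) 2727.019798886031
395.75318099744277 -302.9544846358791
0 57.9 395.3; 10 67.1 336.5; 20 74.6 267.5; 30 79.9 190.4; 40 83.3 107.8; 50 84.2 21.8; 60 82.8 -64.9; 70 78.9 -149.7; 80 72.7 -229.9; 90 64.2 -303.2; 100 57.6 -367.0; 110 55.7 -419.9; 120 54.2 -460.4; 130 53.2 -486.6; 140 51.7 -497.9; 150 51.7 -494.1; 160 52.5 -475.5; 170 53.8 -442.6;
```

View pics/m2.png

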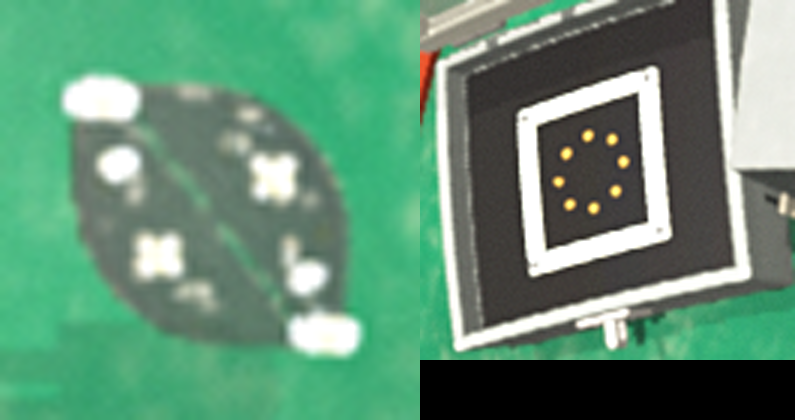

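The crop shows a black single leaf-shaped board with white LEDs and two lugs, and its straight flanks are about perpendicular to world x (58 mm measured). That makes it the board. Next I'll check the tester pose and the cabinet, and plan an approach above the board with yaw 90°.

Run:
```python
from h import *
c,s=load("w1");C,_=load("scene0")
cr=lambda x,y:(40+(x-420)/3,y/3)
for n,p,z in(("frontL",cr(458,346),.072),("frontR",cr(746,274),.072),("backL",cr(440,62),.072),("nest",cr(593,170),.058),("nfl",cr(533,275),.058),("nfr",cr(669,236),.058),("nbl",cr(519,112),.058),("nbr",cr(655,70),.058)):
    print(n,np.round(p,1),atz(c,p,z,s).round(4))
print("cab top", tri([ray(c,(230/1.5625,88/1.5625),s),ray(C,(302,134.5))]), "bot",atz(C,(302,187),0))
plan([.3955,-.303,.11],Rt(np.pi/2),12)
print(s["joint_positions"])
```

```text
frontL [ 52.7 115.3] [0.4722 0.0717 0.072 ]
frontR [148.7  91.3] [ 0.4891 -0.0828  0.072 ]
backL [46.7 20.7] [0.6169 0.0867 0.072 ]
nest [97.7 56.7] [ 5.47e-01 -4.00e-04  5.80e-02]
nfl [77.7 91.7] [0.5016 0.0338 0.058 ]
nfr [123.   78.7] [ 0.5109 -0.0405  0.058 ]
nbl [73.  37.3] [0.5837 0.0438 0.058 ]
nbr [118.3  23.3] [ 0.5905 -0.0315  0.058 ]
cab top (array([ 0.50878575, -0.12964016,  0.20733676]), [np.float64(0.003148073901747718), np.float64(0.0031480739017478343)]) bot [ 5.04470032e-01 -1.41084690e-01 -1.11022302e-16]
pos [[0.003, 0.036, 0.067], [-0.001, 0.036, 0.066], [-0.006, 0.036, 0.067], [-0.011, 0.034, 0.067], [-0.015, 0.033, 0.067], [-0.019, 0.03, 0.066], [-0.023, 0.028, 0.067], [-0.027, 0.024, 0.067], [-0.029, 0.021, 0.066], [-0.032, 0.017, 0.067], [-0.034, 0.012, 0.067], [-0.035, 0.008, 0.067]]
rot [[-0.0, 0.0, -0.0417], [-0.0, 0.0, -0.0417], [-0.0001, 0.0, -0.0417], [0.0, 0.0, -0.0417], [0.0, 0.0, -0.0417], [-0.0, 0.0001, -0.0418], [-0.0, -0.0, -0.0417], [-0.0, -0.0, -0.0417], [-0.0, -0.0, -0.0417], [-0.0001, -0.0, -0.0417], [0.0, -0.0, -0.0417], [0.0, -0.0, -0.0417]]
max mm 15.259095648169978 deg 7.52402153106967
[ 0.79745008 -0.07621872 -0.36641844  1.8145139  -0.02744859  1.39885361
 -1.13503531]
```

Call:
play_rows(claw=[0,0,0,0,0,0,0], delta_pos=[[0.003,0.036,0.067],[-0.001,0.036,0.067],[-0.006,0.036,0.067],[-0.011,0.034,0.067],[-0.015,0.033,0.067],[-0.019,0.03,0.067],[-0.023,0.028,0.067]], delta_rot=[[0,0,-0.0417],[0,0,-0.0417],[0,0,-0.0417],[0,0,-0.0417],[0,0,-0.0417],[0,0,-0.0417],[0,0,-0.0417]])

```text
time: 2.0
ee_pos: [0.3923, -0.2673, 0.1757]
eef_rot: [0.896, 0.444, -0.0, -0.0]
ft_force: [-0.1, 0.6, 0.0]
width: 0.0869
grip_force: 0.0
```

Call:
play_rows(claw=[0,0,0,0,0,0,0,0], delta_pos=[[-0.027,0.024,0.067],[-0.029,0.021,0.067],[-0.032,0.017,0.067],[-0.034,0.012,0.067],[-0.035,0.008,0.067],[0,0,0],[0,0,0],[0,0,0]], delta_rot=[[0,0,-0.0417],[0,0,-0.0417],[0,0,-0.0417],[0,0,-0.0417],[0,0,-0.0417],[0,0,0],[0,0,0],[0,0,0]])

```text
time: 2.8
ee_pos: [0.3965, -0.3019, 0.1103]
eef_rot: [0.708, 0.706, 0.0, 0.0]
ft_force: [0.0, 0.0, -0.3]
width: 0.0867
grip_force: 0.0
```

```bash
cat > seg.py <<'E'
from h import *
c,s=shot("wrist","w2");im=c["pixels"];print(s["ee_pos"],s["eef_rot"],s["joint_positions"].round(2))
q=proj(c,[.3955,-.303,.003],s).astype(int);print(q)
hsv=cv2.cvtColor(im,cv2.COLOR_RGB2HSV);g=((hsv[:,:,0]>50)&(hsv[:,:,0]<95)&(hsv[:,:,1]>100))
m=np.zeros(im.shape[:2],np.uint8);u,v=q;m[v-52:v+52,u-52:u+52]=(~g)[v-52:v+52,u-52:u+52]
m=cv2.morphologyEx(m,cv2.MORPH_OPEN,np.ones((3,3)))
cs,_=cv2.findContours(m,cv2.RETR_EXTERNAL,cv2.CHAIN_APPROX_NONE);k=max(cs,key=cv2.contourArea)[:,0]
for z in(.003,.006):
    P=(np.array([atz(c,p,z,s)[:2] for p in k])*1000).astype(np.float32)
    print(z,cv2.minAreaRect(P),np.ptp(P,0),(P.max(0)+P.min(0))/2)
# straight flanks: max/min x against y
for a in(0,):
    for y0 in range(-335,-270,5):
        S=P[abs(P[:,1]-y0)<2.5]
        if len(S): print(y0,S[:,0].min().round(1),S[:,0].max().round(1))
a=cv2.resize(im[max(v-100,0):v+100,u-120:u+120],(720,600),interpolation=cv2.INTER_CUBIC);cv2.imwrite("pics/m3.png",a[:,:,::-1])
print(tri([ray(load("w1")[0],(315.5,155.5),load("w1")[1]),ray(c,k.min(0)/2+k.max(0)/2,s)]))
E
python3 seg.py
```

```text
[ 0.39646382 -0.30194747  0.11032019] [7.07814309e-01 7.06398446e-01 5.12619820e-05 3.68607569e-04] [ 0.86  0.17 -0.33  1.91  0.06  1.07  0.51]
[256 191]
0.003 ((395.79522705078125, -303.49615478515625), (67.97270202636719, 55.45086669921875), 86.29502868652344) [58.810944 64.5553  ] [ 395.65894 -303.48035]
0.006 ((395.79388427734375, -302.66595458984375), (67.21478271484375, 54.832489013671875), 86.29496765136719) [58.15512 63.83545] [ 395.65912 -302.65033]
-335 367.4 374.2
-330 366.6 404.0
-325 367.7 411.5
-320 367.8 415.2
-315 368.0 418.0
-310 368.1 420.7
-305 368.3 421.6
-300 368.5 423.3
-295 369.5 423.3
-290 371.5 423.1
-285 374.4 423.9
-280 379.1 424.7
-275 385.5 424.7
(array([ 0.3961007 , -0.30300145,  0.0035835 ]), [np.float64(0.0006929775397999454), np.float64(0.0006929775397998978)])
```

View pics/m3.png

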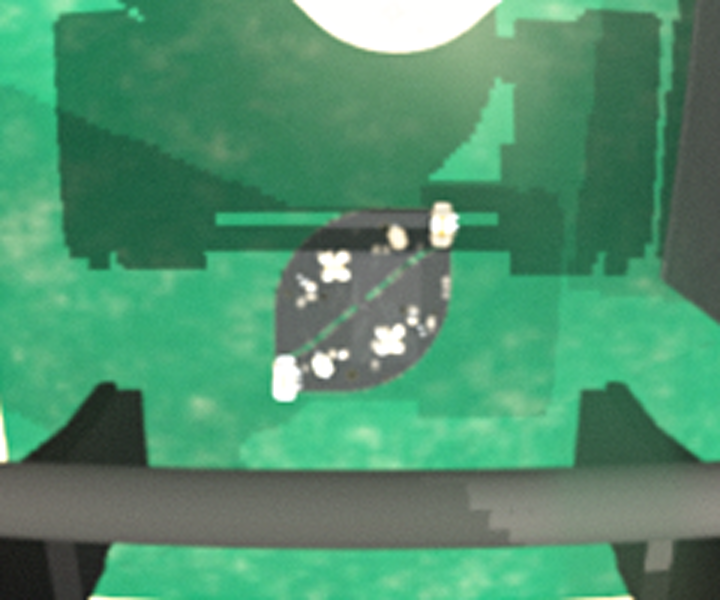

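The board's flanks run 2° off (yaw −2°), with its centre at (0.3958, −0.3028) and its mean height about 3.6 mm. I'll descend so the tips end about 2.5–3 mm up, which leaves them clear of the nest rails later, and grip.

Call:
play_rows(claw=[0,0,0,0,0,0,0,0], delta_pos=[[-0.005,-0.004,0.1],[0,0,0.1],[0,0,0.1],[0,0,0.1],[0,0,0.08],[0,0,0.03],[0,0,0.029],[0,0,0]], delta_rot=[[0,0,0.011],[0,0,0],[0,0,0],[0,0,0],[0,0,0],[0,0,0],[0,0,0],[0,0,0]])

```text
time: 3.65
ee_pos: [0.3957, -0.3027, 0.002]
eef_rot: [0.719, 0.695, -0.0, 0.0]
ft_force: [0.1, 0.4, 0.0]
width: 0.0873
grip_force: 0.0
```

Call:
play_rows(claw=[0,0], delta_pos=[[0,0,0],[0,0,0]], delta_rot=[[0,0,0],[0,0,0]])

```text
time: 3.85
ee_pos: [0.396, -0.303, 0.0026]
eef_rot: [0.719, 0.695, 0.0, 0.001]
ft_force: [1.2, 0.0, -0.3]
width: 0.0871
grip_force: 0.0
```

Call:
play_rows(claw=[1,1,1,1,1,1,1,1], delta_pos=[[0,0,0],[0,0,0],[0,0,0],[0,0,0],[0,0,0],[0,0,0],[0,0,0],[0,0,0]], delta_rot=[[0,0,0],[0,0,0],[0,0,0],[0,0,0],[0,0,0],[0,0,0],[0,0,0],[0,0,0]], squeeze=15)

```text
time: 4.65
ee_pos: [0.3956, -0.3027, 0.0019]
eef_rot: [0.719, 0.695, 0.0, 0.0]
ft_force: [0.4, 0.2, 0.3]
width: 0.0531
grip_force: 15.0
```

Call:
play_rows(claw=[1,1,1,1,1,1,1,1], delta_pos=[[0,0,0],[0,0,-0.02],[0,0,-0.05],[0,0,-0.1],[0,0,-0.15],[0,0,-0.15],[0,0,-0.15],[0,0,-0.15]], delta_rot=[[0,0,0],[0,0,0],[0,0,0],[0,0,0],[0,0,0],[0,0,0],[0,0,0],[0,0,0]])

```text
time: 5.45
ee_pos: [0.3955, -0.3025, 0.1581]
eef_rot: [0.719, 0.695, 0.0, 0.0]
ft_force: [0.2, -0.3, 0.3]
width: 0.0534
grip_force: 15.0
```

Run:
```python
from h import *
plan([.45,0,.26],Rt(np.radians(186)),14)
```

```text
pos [[0.109, 0.016, -0.036], [0.105, 0.029, -0.037], [0.102, 0.042, -0.036], [0.096, 0.053, -0.037], [0.088, 0.065, -0.036], [0.08, 0.076, -0.037], [0.07, 0.084, -0.036], [0.06, 0.093, -0.036], [0.047, 0.098, -0.037], [0.036, 0.104, -0.036], [0.022, 0.108, -0.037], [0.009, 0.109, -0.036], [-0.004, 0.11, -0.036], [-0.018, 0.108, -0.037]]
rot [[0.0, 0.0, -0.0388], [0.0, 0.0, -0.0389], [-0.0, 0.0001, -0.0388], [0.0, -0.0, -0.0389], [0.0, 0.0, -0.0388], [0.0, 0.0, -0.0388], [0.0, 0.0001, -0.0389], [0.0, -0.0, -0.0388], [0.0, 0.0, -0.0389], [0.0, 0.0, -0.0388], [0.0, 0.0001, -0.0389], [0.0, -0.0, -0.0388], [0.0, 0.0, -0.0388], [0.0, 0.0, -0.0389]]
max mm 23.276597689524987 deg 7.002023136208562
```

Call:
play_rows(claw=[1,1,1,1,1,1,1], delta_pos=[[0.109,0.016,-0.06],[0.105,0.029,-0.06],[0.102,0.042,-0.05],[0.096,0.053,-0.05],[0.088,0.065,-0.05],[0.08,0.076,-0.05],[0.07,0.084,-0.04]], delta_rot=[[0,0,-0.0389],[0,0,-0.0389],[0,0,-0.0389],[0,0,-0.0389],[0,0,-0.0389],[0,0,-0.0389],[0,0,-0.0389]])

```text
time: 6.15
ee_pos: [0.4229, -0.1504, 0.2293]
eef_rot: [0.363, 0.932, -0.0, 0.001]
ft_force: [-0.1, -0.2, -0.4]
width: 0.0534
grip_force: 15.0
```

Call:
play_rows(claw=[1,1,1,1,1,1,1,1], delta_pos=[[0.06,0.093,-0.03],[0.047,0.098,-0.03],[0.036,0.104,-0.03],[0.022,0.108,-0.03],[0.009,0.109,-0.03],[-0.004,0.11,0],[-0.018,0.108,0],[0,0,0]], delta_rot=[[0,0,-0.0389],[0,0,-0.0389],[0,0,-0.0389],[0,0,-0.0389],[0,0,-0.0389],[0,0,-0.0389],[0,0,-0.0389],[0,0,0]])

```text
time: 6.95
ee_pos: [0.4499, 0.0029, 0.2588]
eef_rot: [-0.058, 0.998, 0.0, 0.001]
ft_force: [-0.7, -0.5, -0.3]
width: 0.0535
grip_force: 15.0
```

Call:
play_rows(claw=[1,1,1], delta_pos=[[0,0,0],[0,0,0],[0,0,0]], delta_rot=[[0,0,0],[0,0,0],[0,0,0]])

```text
time: 7.25
ee_pos: [0.4497, -0.0011, 0.258]
eef_rot: [-0.052, 0.999, -0.0, 0.0]
ft_force: [-0.1, -0.3, 0.4]
width: 0.0534
grip_force: 15.0
```

Run:
```python
from h import *
c,s=shot("wrist","w3");print(s["ee_pos"],s["eef_rot"],s["joint_positions"].round(2),s["width"])
cv2.imwrite("pics/w3b.png",cv2.resize(c["pixels"],(800,600),interpolation=cv2.INTER_CUBIC)[:,:,::-1])
```

```text
[ 0.44968276 -0.00109359  0.25800019] [-5.23068359e-02  9.98631042e-01 -1.90073721e-04  1.81086481e-05] [ 0.57 -0.05 -0.64  1.81 -0.03  1.37  1.62] 0.05336397065163083
```

View pics/w3b.png

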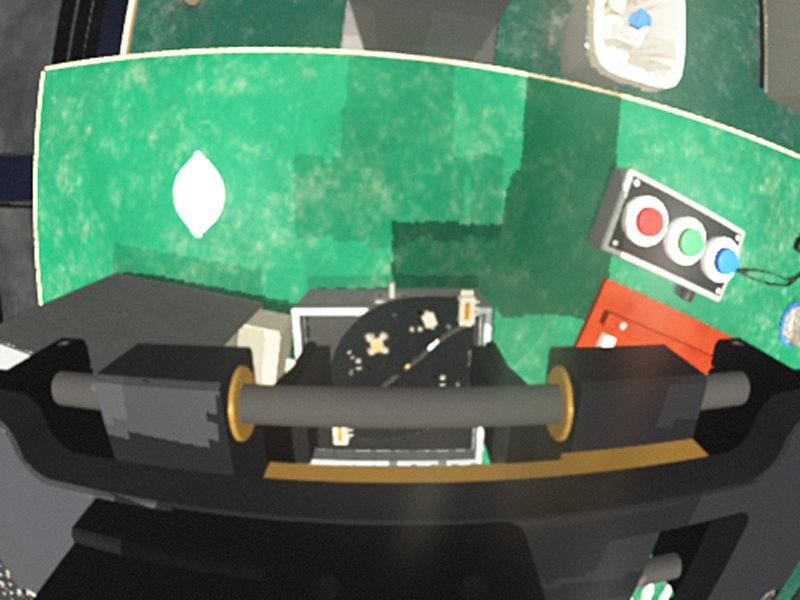

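In this view (800 px) the held board covers the nest, and the buttons are at red (648,222), green (690,242) and blue (726,262). I'll move so the wrist camera sees the nest past the board, staying above the hasp.

Call:
play_rows(claw=[1,1,1,1,1,1,1,1], delta_pos=[[0,0,-0.13],[0,0,-0.13],[-0.156,-0.01,0],[-0.156,-0.01,0],[-0.156,-0.01,0],[-0.156,-0.01,0],[0,0,0],[0,0,0]], delta_rot=[[0,0,0],[0,0,0],[0,0,-0.0022],[0,0,0],[0,0,0],[0,0,0],[0,0,0],[0,0,0]])

```text
time: 8.1
ee_pos: [0.5747, 0.0057, 0.3091]
eef_rot: [-0.057, 0.998, 0.0, -0.001]
ft_force: [-0.3, 0.6, 0.6]
width: 0.0536
grip_force: 15.0
```

Call:
play_rows(claw=[1,1], delta_pos=[[0,0,0],[0,0,0]], delta_rot=[[0,0,0],[0,0,0]])

```text
time: 8.3
ee_pos: [0.5742, 0.0056, 0.3105]
eef_rot: [-0.057, 0.998, -0.0, 0.0]
ft_force: [0.1, -0.4, -0.0]
width: 0.0536
grip_force: 15.0
```

Run:
```python
from h import *
c,s=shot("wrist","w4");print(s["ee_pos"],s["eef_rot"],s["width"])
p=proj(c,[.547,0,.055],s);print(p)
im=c["pixels"];u,v=p.astype(int);y0=max(v-90,0);x0=u-135;print("crop x0,y0",x0,y0)
cv2.imwrite("pics/m4.png",cv2.resize(im[y0:y0+200,x0:x0+266],(798,600),interpolation=cv2.INTER_CUBIC)[:,:,::-1])
```

```text
[0.57415976 0.00563216 0.3104524 ] [-5.67437573e-02  9.98388598e-01 -4.70953589e-04  3.61736462e-04] 0.053561027298638895
[253.7553712  144.21247479]
crop x0,y0 118 54
```

View pics/m4.png

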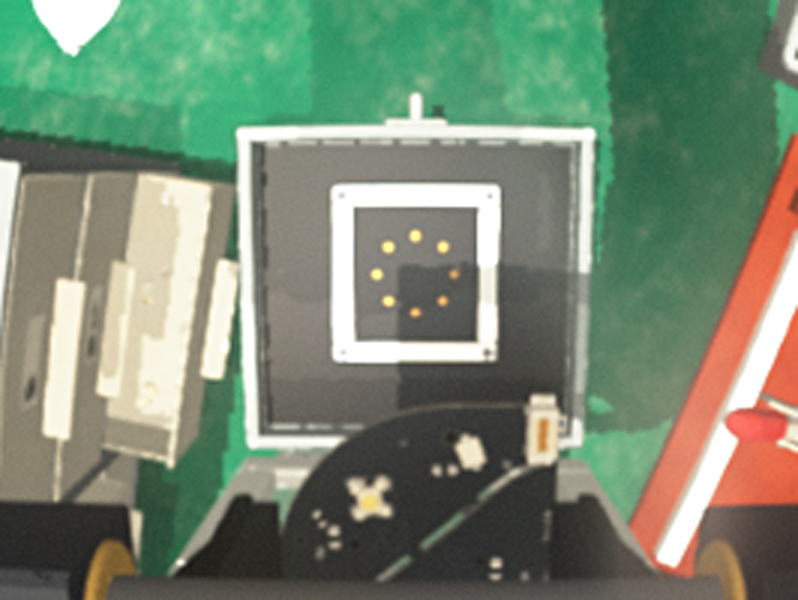

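The view shows the open nest's white rails, with corners at crop px (331,185), (500,183), (499,359) and (333,362), the staple at (416,95), and the held board's lug at (542,430). Next I'll refine the nest corners, and the board's place in the hand from w3.

Run:
```python
from h import *
def nest(name,guess,z):
    c,s=load(name);g=cv2.cvtColor(c["pixels"],cv2.COLOR_RGB2GRAY)
    m=(g>150).astype(np.uint8);n,l,_,_=cv2.connectedComponentsWithStats(m)
    g0=np.round(guess).astype(int);k=l[g0[1]-2:g0[1]+3,g0[0]-2:g0[0]+3];k=k[k>0]
    mm=(l==np.bincount(k).argmax()).astype(np.uint8)
    cs,h=cv2.findContours(mm,cv2.RETR_CCOMP,cv2.CHAIN_APPROX_NONE);cs=sorted(cs,key=cv2.contourArea)[::-1][:2]
    for q in cs:
        P=(np.array([atz(c,p,z,s)[:2] for p in q[:,0]])*1000).astype(np.float32);print(name,"rect",cv2.minAreaRect(P))
crop=lambda x,y:(118+x/3,54+y/3)
nest("w1",(40+(525-420)/3,190/3),.058);nest("w4",crop(343,270),.058)
c,s=load("w4");print("LEDs w4",atz(c,crop(415,274),.055,s),"w1",atz(load("w1")[0],(40+(591-420)/3,172/3),.055,load("w1")[1]))
for n,p in(("fl",(238,130)),("fr",(595,130)),("br",(582,445)),("bl",(249,445)),("staple",(416,95))): print(n,atz(c,crop(*p),.072 if n!="staple" else .05,s).round(4))
# board in hand
c,s=load("w3");Rm=R.from_quat(s["eef_rot"])
for a in((467,307),(341,436),(404,371.5)):
    q=atz(c,np.array(a)/1.5625,s["ee_pos"][2]+.004,s);print("tool",Rm.inv().apply(q-s["ee_pos"]).round(4))
c,s=load("w4");q=atz(c,crop(543,428),s["ee_pos"][2]+.004,s);print("w4lug",Rm.inv().apply(q-s["ee_pos"]).round(4), "yaw",np.degrees(np.arctan2(*R.from_quat(s["eef_rot"]).as_matrix()[[1,0],0])))
c,s=load("w2");Rm=R.from_quat(s["eef_rot"])
for a in((285,378),(442,226)):
    u=(256-120+a[0]/3,91+a[1]/3);q=atz(c,u,.0065,s);print("w2 lug",q.round(4))
```

```text
w1 rect ((547.5552978515625, 2.5733261108398438), (84.6126708984375, 79.1945571899414), 6.051702499389648)
w1 rect ((547.3359375, 2.291168212890625), (65.80862426757812, 59.56666564941406), 6.4313435554504395)
w4 rect ((547.0635986328125, 2.782379150390625), (83.77214813232422, 78.9192886352539), 6.40942907333374)
w4 rect ((547.5625610351562, 3.861621856689453), (65.1365737915039, 60.57076644897461), 6.464942932128906)
LEDs w4 [0.54817425 0.00377933 0.055     ] w1 [0.546924   0.00243458 0.055     ]
fl [ 0.4892 -0.0826  0.072 ]
fr [0.4711 0.0761 0.072 ]
br [0.6174 0.0916 0.072 ]
bl [ 0.6353 -0.0658  0.072 ]
staple [ 0.4642 -0.0053  0.05  ]
tool [ 0.0267  0.0249 -0.004 ]
tool [-0.0268 -0.0225 -0.004 ]
tool [ 0.0018  0.0025 -0.004 ]
w4lug [ 0.0268  0.0247 -0.004 ] yaw -173.49412993246253
w2 lug [ 0.3715 -0.3272  0.0065]
w2 lug [ 0.4204 -0.2783  0.0065]
```

The two views agree on the nest at (0.5473, 0.0029) with yaw 6.4°, and the board is centred in the grip. I'll descend to just above the nest.

Call:
play_rows(claw=[1,1,1,1,1,1,1,1], delta_pos=[[0.135,0.002,0],[0,0,0.1],[0,0,0.2],[0,0,0.2],[0,0,0.2],[0,0,0.2],[0,0,0.15],[0,0,0.03]], delta_rot=[[0,0,0],[0,0,0],[0,0,0],[0,0,0],[0,0,0],[0,0,0],[0,0,0],[0,0,0]])

```text
time: 9.15
ee_pos: [0.5455, 0.0027, 0.091]
eef_rot: [-0.057, 0.998, -0.0, -0.002]
ft_force: [-0.1, -0.6, -0.4]
width: 0.0533
grip_force: 15.0
```

Call:
play_rows(claw=[1,1,1], delta_pos=[[0,0,0],[0,0,0],[0,0,0]], delta_rot=[[0,0,0],[0,0,0],[0,0,0]])

```text
time: 9.45
ee_pos: [0.549, 0.0032, 0.0958]
eef_rot: [-0.057, 0.998, -0.0, 0.002]
ft_force: [0.1, 0.1, -0.9]
width: 0.0533
grip_force: 15.0
```

Run:
```python
from h import *
c,s=shot("wrist","w5");print(s["ee_pos"],s["eef_rot"],s["ft_force"],s["width"])
Rm=R.from_quat(s["eef_rot"]);print(Rm.inv().apply(np.array([.5473,.0029,.0583])-s["ee_pos"])/.2)
p=proj(c,s["ee_pos"],s).astype(int);y0=p[1]-110;x0=p[0]-133
print(x0,y0);cv2.imwrite("pics/m5.png",cv2.resize(c["pixels"][y0:y0+200,x0:x0+266],(798,600),interpolation=cv2.INTER_CUBIC)[:,:,::-1])
```

```text
[0.54901826 0.00318081 0.09582458] [-5.68857000e-02  9.98379509e-01 -3.08988108e-04  1.50895289e-03] [ 0.13961641  0.09664509 -0.90843601] 0.053325108153677504
[ 0.00925387 -0.00027114  0.18759643]
121 127
```

View pics/m5.png

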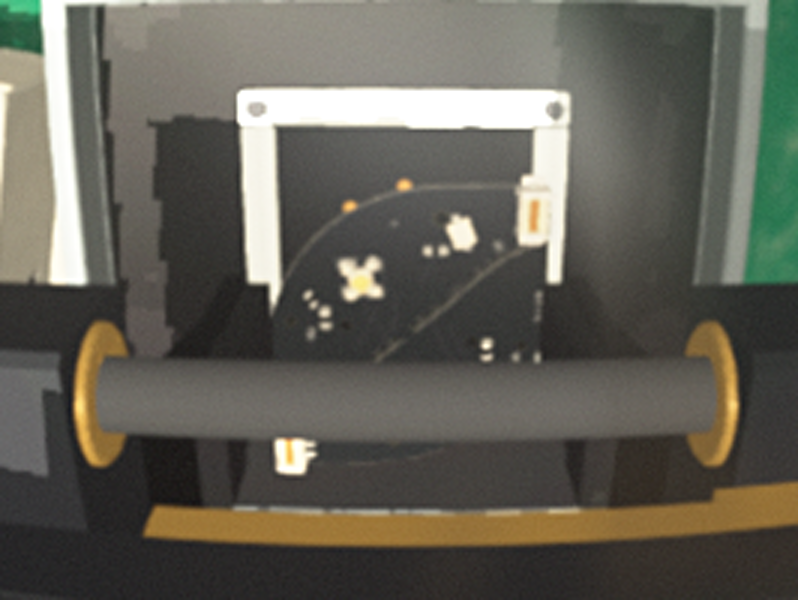

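The board is above the pocket, with the rail's front corners at crop (238,90) and (570,92) and the board flanks at 273 and 546. I'll check the offset between board and nest numerically in this same image before lowering.

Run:
```python
from h import *
c,s=load("w5");Rm=R.from_quat(s["eef_rot"]);z0=s["ee_pos"][2]
f=lambda x,y,z:Rm.inv().apply(atz(c,(121+x/3,127+y/3),z,s)-s["ee_pos"])*1000
for n,p,z in(("outL",(238,92),.058),("outR",(570,94),.058),("inL",(276,128),.055),("inR",(533,129),.055),
 ("boardfront",(440,185),z0+.0037),("flankL",(275,312),z0+.0037),("flankR",(546,312),z0+.0037),("lugR",(551,180),z0+.0037),("lugL",(273,472),z0+.0037)):
    print(n,f(*p,z)[:2].round(2))
g=cv2.cvtColor(c["pixels"],cv2.COLOR_RGB2GRAY)
for row in (127+100//3,127+45,127+70): print(row,g[row,195:216].tolist(),g[row,292:318].tolist())
```

```text
outL [ 42.22 -37.12]
outR [41.71 38.69]
inL [ 33.17 -29.01]
inR [32.9  30.79]
boardfront [31.09  7.44]
flankL [  5.75 -24.09]
flankR [ 5.71 28.27]
lugR [32.05 27.96]
lugL [-31.2  -26.74]
160 [125, 129, 127, 124, 130, 254, 255, 255, 255, 255, 255, 255, 255, 255, 255, 255, 255, 255, 255, 255, 255] [255, 255, 255, 255, 255, 255, 255, 255, 255, 255, 255, 255, 255, 255, 233, 236, 251, 252, 235, 157, 126, 126, 128, 125, 126, 122]
172 [68, 69, 65, 66, 61, 99, 193, 245, 246, 245, 244, 243, 243, 244, 246, 248, 246, 209, 115, 74, 81] [103, 106, 105, 111, 105, 105, 143, 229, 248, 248, 247, 246, 245, 245, 245, 247, 247, 244, 197, 136, 125, 124, 131, 128, 126, 130]
197 [59, 57, 57, 58, 58, 56, 66, 163, 245, 246, 243, 243, 242, 242, 244, 246, 246, 243, 196, 97, 55] [83, 144, 223, 240, 239, 216, 182, 178, 210, 237, 239, 233, 234, 241, 245, 245, 238, 146, 89, 94, 94, 102, 98, 101, 101, 100]
```

Call:
play_rows(claw=[1,1,1], delta_pos=[[0,0,0.05],[0,0,0],[0,0,0]], delta_rot=[[0,0,0],[0,0,0],[0,0,0]])

```text
time: 9.8
ee_pos: [0.5476, 0.0032, 0.0836]
eef_rot: [-0.057, 0.998, 0.0, -0.0]
ft_force: [0.5, -0.0, 0.2]
width: 0.0532
grip_force: 15.0
```

Call:
play_rows(claw=[1,1], delta_pos=[[0,0,0],[0,0,0]], delta_rot=[[0,0,0],[0,0,0]])

```text
time: 10.0
ee_pos: [0.548, 0.0032, 0.084]
eef_rot: [-0.057, 0.998, -0.0, 0.0]
ft_force: [0.4, -0.7, -0.5]
width: 0.0531
grip_force: 15.0
```

Call:
play_rows(claw=[1,1], delta_pos=[[0,0,0],[0,0,0]], delta_rot=[[0,0,0],[0,0,0]])

```text
time: 10.2
ee_pos: [0.5479, 0.0032, 0.084]
eef_rot: [-0.057, 0.998, -0.0, 0.0]
ft_force: [0.5, 0.3, -0.1]
width: 0.0532
grip_force: 15.0
```

Call:
play_rows(claw=[1,1,1,1,1], delta_pos=[[0,-0.002,0.05],[0,0,0.04],[0,0,0.02],[0,0,0],[0,0,0]], delta_rot=[[0,0,0],[0,0,0],[0,0,0],[0,0,0],[0,0,0]])

```text
time: 10.7
ee_pos: [0.5479, 0.0029, 0.0618]
eef_rot: [-0.057, 0.998, 0.0, -0.0]
ft_force: [0.4, -0.3, -0.4]
width: 0.0534
grip_force: 15.0
```

Call:
play_rows(claw=[1,1,1,1], delta_pos=[[0,0,0.009],[0,0,0.009],[0,0,0],[0,0,0]], delta_rot=[[0,0,0],[0,0,0],[0,0,0],[0,0,0]])

```text
time: 11.1
ee_pos: [0.5481, 0.0028, 0.0585]
eef_rot: [-0.057, 0.998, -0.0, 0.0]
ft_force: [0.6, 0.6, 2.3]
width: 0.0534
grip_force: 16.2
```

Call:
play_rows(claw=[0.3,0.2,0.2,0.2], delta_pos=[[0,0,0],[0,0,0],[0,0,0],[0,0,0]], delta_rot=[[0,0,0],[0,0,0],[0,0,0],[0,0,0]])

```text
time: 11.5
ee_pos: [0.5482, 0.0022, 0.0585]
eef_rot: [-0.057, 0.998, -0.0, 0.0]
ft_force: [-0.3, -2.3, 3.9]
width: 0.0683
grip_force: 2.3
```

Call:
play_rows(claw=[0.2,0.2,0.2,0.2,0.2,0.2], delta_pos=[[0,0,-0.02],[0,0,-0.1],[0,0,-0.1],[0,0,0],[0,0,0],[0,0,0]], delta_rot=[[0,0,0],[0,0,0],[0,0,0],[0,0,0],[0,0,0],[0,0,0]])

```text
time: 12.1
ee_pos: [0.5472, 0.0029, 0.1013]
eef_rot: [-0.057, 0.998, 0.0, -0.001]
ft_force: [-0.6, 0.2, -0.2]
width: 0.0697
grip_force: 0.0
```

Run:
```python
from h import *
c,s=shot("wrist","w6");print(s["ee_pos"],s["width"],s["grip_force"])
p=proj(c,[.547,.003,.06],s).astype(int);y0=p[1]-90;x0=p[0]-133
print(x0,y0);cv2.imwrite("pics/m6.png",cv2.resize(c["pixels"][y0:y0+200,x0:x0+266],(798,600),interpolation=cv2.INTER_CUBIC)[:,:,::-1])
```

```text
[0.54720067 0.00289205 0.1013469 ] 0.06966614401864968 0.0
121 124
```

View pics/m6.png

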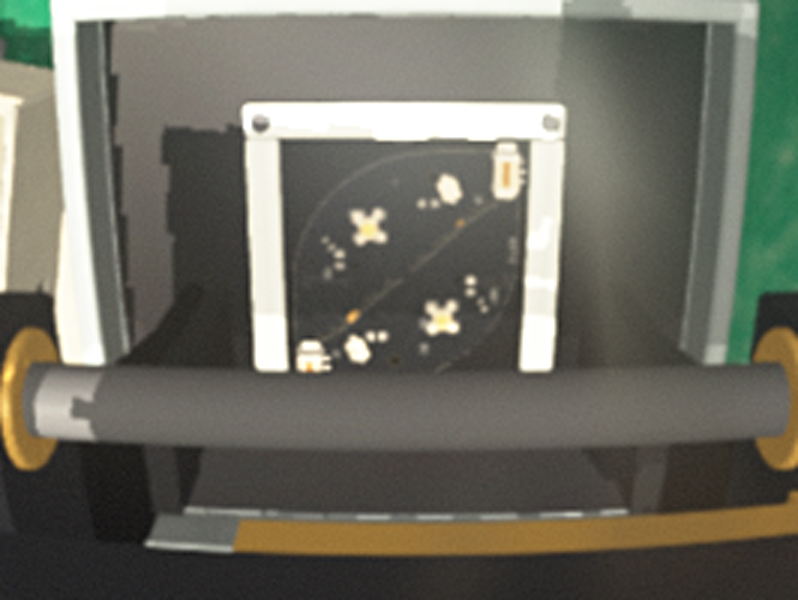

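The board is down inside the rails, clear on all sides (crop: rails 282–525, board 295–520). Next I'll plan closing the lid from behind at tester y=+68, and use the first scene picture's pixels to check the lid and hasp angles numerically.

```bash
cat >> h.py <<'E'
TC=np.array([.555,.004,0]);TY=np.radians(6.4)
ex=np.array([np.cos(TY),np.sin(TY),0]);ey=np.array([-np.sin(TY),np.cos(TY),0]);ez=np.array([0,0,1.])
def W(x,y,z): return TC+(ex*x+ey*y+ez*z)/1000.
def lidp(rho,n,phi,y): return W(79-rho*np.cos(phi)+n*np.sin(phi),y,75+rho*np.sin(phi)+n*np.cos(phi))
def lipp(phi,h,y=0,L=52.5,o=12.5):
    # hasp: shut lid: strap dir at h=0 is -z; h=pi/2 -> -x ; outer side at h=0 is -x
    dx,dz=-np.sin(h),-np.cos(h); ox,oz=-np.cos(h),np.sin(h)
    px=-(154+5)+dx*L+ox*o; pz=2+dz*L+oz*o      # relative to the hinge, lid shut
    c,s_=np.cos(phi),np.sin(phi)  # rotating lid up: -x -> +z
    X=px*c+pz*s_; Z=-px*s_+pz*c
    return W(79+X,y,75+Z)
E
python3 - <<'E'
from h import *
C,_=load("scene0");k=lambda p:np.round((np.array(p)-[170,105])*2.5,0)
print("seen corners TL(160,80) TR(238,48) BL(165,180), hasp lip ~(193,22)")
for phi in(1.3,1.4,1.5,1.6): print(phi,k(proj(C,lidp(154,0,phi,80))),k(proj(C,lidp(154,0,phi,-80))),k(proj(C,lidp(0,0,phi,80))),"pin",k(proj(C,lipp(phi,0,L=0,o=0))),[(h,k(proj(C,lipp(phi,h))).tolist()) for h in(0,.8,1.57,2.3,3.1,3.9)])
print("bottle base",atz(C,(195,190),0),"top at .1?",[atz(C,(195,156),z).round(3).tolist() for z in(.05,.1,.15)])
s=r.read_state();p=s["ee_pos"];print(p)
cp,cR=plan([p[0],p[1],.33],R.from_quat(s["eef_rot"]),6)
cp,cR=plan(W(131,68,330),Rt(TY+np.pi/2),12,p0=cp,R0=cR)
E
```

```text
seen corners TL(160,80) TR(238,48) BL(165,180), hasp lip ~(193,22)
1.3 [182.  87.] [256.  58.] [160. 182.] pin [220.  68.] [(0, [252.0, 77.0]), (0.8, [243.0, 46.0]), (1.57, [222.0, 29.0]), (2.3, [200.0, 33.0]), (3.1, [190.0, 57.0]), (3.9, [197.0, 86.0])]
1.4 [173.  82.] [247.  53.] [160. 182.] pin [211.  63.] [(0, [243.0, 69.0]), (0.8, [232.0, 38.0]), (1.57, [209.0, 24.0]), (2.3, [189.0, 30.0]), (3.1, [181.0, 56.0]), (3.9, [191.0, 85.0])]
1.5 [164.  78.] [239.  50.] [160. 182.] pin [202.  59.] [(0, [233.0, 61.0]), (0.8, [220.0, 32.0]), (1.57, [197.0, 20.0]), (2.3, [179.0, 30.0]), (3.1, [173.0, 56.0]), (3.9, [184.0, 84.0])]
1.6 [155.  75.] [230.  48.] [160. 182.] pin [193.  57.] [(0, [223.0, 55.0]), (0.8, [208.0, 27.0]), (1.57, [185.0, 18.0]), (2.3, [168.0, 30.0]), (3.1, [165.0, 58.0]), (3.9, [178.0, 84.0])]
bottle base [ 7.64359731e-01  1.64250894e-01 -1.11022302e-16] top at .1? [[0.933, 0.037, 0.05], [0.83, 0.107, 0.1], [0.727, 0.178, 0.15]]
[0.54721986 0.00285333 0.10129895]
pos [[0.0, 0.0, -0.191], [0.001, 0.0, -0.19], [-0.0, 0.0, -0.191], [0.0, 0.0, -0.19], [0.0, 0.0, -0.191], [0.001, 0.0, -0.191]]
rot [[0.0, 0.0, 0.0], [0.0, 0.0, 0.0], [0.0, 0.0, 0.0], [0.0, 0.0, 0.0], [0.0, 0.0, 0.0], [0.0, 0.0, 0.0]]
max mm 38.200523556621576 deg 0.0
pos [[-0.058, 0.028, -0.0], [-0.054, 0.036, -0.0], [-0.048, 0.042, -0.0], [-0.043, 0.049, -0.0], [-0.036, 0.053, -0.0], [-0.029, 0.058, -0.0], [-0.02, 0.061, -0.0], [-0.013, 0.063, -0.0], [-0.004, 0.065, -0.0], [0.004, 0.064, -0.0], [0.012, 0.063, 0.0], [0.021, 0.061, 0.0]]
rot [[-0.0, -0.0, 0.0417], [-0.0001, -0.0001, 0.0418], [0.0, -0.0, 0.0417], [-0.0, -0.0001, 0.0417], [-0.0, -0.0, 0.0418], [-0.0001, -0.0, 0.0417], [0.0, -0.0001, 0.0417], [-0.0, -0.0, 0.0418], [-0.0, -0.0001, 0.0417], [-0.0001, -0.0, 0.0417], [0.0, -0.0, 0.0418], [-0.0, -0.0001, 0.0417]]
max mm 13.038404810405298 deg 7.524043062077728
```

Call:
play_rows(claw=[0.2,0.2,0.2,0.5,1,1], delta_pos=[[0,0,-0.19],[0,0,-0.19],[0,0,-0.19],[0,0,-0.19],[0,0,-0.19],[0,0,-0.19]], delta_rot=[[0,0,0],[0,0,0],[0,0,0],[0,0,0],[0,0,0],[0,0,0]])

```text
time: 12.75
ee_pos: [0.5475, 0.0028, 0.3311]
eef_rot: [-0.057, 0.998, 0.0, -0.001]
ft_force: [0.4, -0.0, 0.4]
width: 0.0532
grip_force: 0.0
```

Call:
play_rows(claw=[1,1,1,1,1,1], delta_pos=[[-0.058,0.028,0],[-0.054,0.036,0],[-0.048,0.042,0],[-0.043,0.049,0],[-0.036,0.053,0],[-0.029,0.058,0]], delta_rot=[[0,0,0.0417],[0,0,0.0417],[0,0,0.0417],[0,0,0.0417],[0,0,0.0417],[0,0,0.0417]])

```text
time: 13.35
ee_pos: [0.6135, 0.0447, 0.3292]
eef_rot: [0.332, 0.943, -0.0, -0.001]
ft_force: [-0.2, -0.2, 0.8]
width: 0.0062
grip_force: 0.0
```

Call:
play_rows(claw=[1,1,1,1,1,1,1,1], delta_pos=[[-0.02,0.061,0],[-0.013,0.063,0],[-0.004,0.065,0],[0.004,0.064,0],[0.012,0.063,0],[0.021,0.061,0],[0,0,0],[0,0,0]], delta_rot=[[0,0,0.0417],[0,0,0.0417],[0,0,0.0417],[0,0,0.0417],[0,0,0.0417],[0,0,0.0417],[0,0,0],[0,0,0]])

```text
time: 14.15
ee_pos: [0.6779, 0.0863, 0.3293]
eef_rot: [0.665, 0.747, -0.001, -0.0]
ft_force: [1.0, -1.0, 0.4]
width: 0.0008
grip_force: 0.0
```

Run:
```python
from h import *
s=r.read_state();print(s["ee_pos"],s["eef_rot"],s["width"],s["joint_positions"].round(2))
Rm=Rt(TY+np.pi/2)
tgt=lambda phi,rho:lidp(rho,7,phi,68)+ex*.015
q=[tgt(1.5,125)+ex*.025]+[tgt(f,125) for f in np.linspace(1.5,0,17)]
print(q[0]);prev=s["ee_pos"]
for a in q: print((Rm.inv().apply(a-prev)/.2).round(3).tolist(),a.round(3));prev=a
c,s=shot("wrist","w7")   # board check
p=[proj(c,W(79,y,75),s) for y in(-80,80)];print(p)
```

```text
[0.67791237 0.08628441 0.32933909] [ 6.64528199e-01  7.47262837e-01 -5.73811939e-04 -4.42354642e-04] 0.0007845755897722391 [ 0.1   0.48 -0.48  1.07  0.22  1.64 -0.2 ]
[0.6638304  0.08463372 0.20018203]
[-0.0, -0.071, 0.646] [0.664 0.085 0.2  ]
[-0.0, -0.125, 0.0] [0.639 0.082 0.2  ]
[-0.0, -0.059, 0.004] [0.627 0.081 0.199]
[0.0, -0.058, 0.009] [0.616 0.079 0.198]
[-0.0, -0.057, 0.014] [0.605 0.078 0.195]
[-0.0, -0.055, 0.02] [0.594 0.077 0.191]
[0.0, -0.053, 0.025] [0.583 0.076 0.186]
[-0.0, -0.051, 0.03] [0.573 0.074 0.18 ]
[-0.0, -0.048, 0.034] [0.563 0.073 0.173]
[0.0, -0.044, 0.039] [0.555 0.072 0.165]
[0.0, -0.04, 0.043] [0.547 0.071 0.157]
[0.0, -0.036, 0.046] [0.539 0.071 0.148]
[-0.0, -0.032, 0.049] [0.533 0.07  0.138]
[0.0, -0.027, 0.052] [0.528 0.069 0.127]
[-0.0, -0.022, 0.054] [0.523 0.069 0.116]
[0.0, -0.017, 0.056] [0.52  0.069 0.105]
[0.0, -0.011, 0.058] [0.518 0.068 0.094]
[-0.0, -0.006, 0.058] [0.517 0.068 0.082]
[array([223.34233452, 256.63246053]), array([220.18037322, 155.17373867])]
```

Call:
play_rows(claw=[1,1,1,1,1,1,1], delta_pos=[[0,0,0.2],[0,0,0.2],[0,0,0.2],[0,-0.07,0.046],[0,0,0],[0,-0.06,0],[0,-0.065,0]], delta_rot=[[0,0,0],[0,0,0],[0,0,0],[0,0,0],[0,0,0],[0,0,0],[0,0,0]])

```text
time: 14.9
ee_pos: [0.6399, 0.0815, 0.2026]
eef_rot: [0.666, 0.746, 0.001, 0.001]
ft_force: [0.5, 0.4, 0.4]
width: 0.0006
grip_force: 0.0
```

Call:
play_rows(claw=[1,1,1,1], delta_pos=[[0,-0.059,0.004],[0,-0.058,0.009],[0,-0.057,0.014],[0,-0.055,0.02]], delta_rot=[[0,0,0],[0,0,0],[0,0,0],[0,0,0]])

```text
time: 15.3
ee_pos: [0.5951, 0.0766, 0.1943]
eef_rot: [0.666, 0.746, 0.002, 0.002]
ft_force: [1.3, 0.2, 3.5]
width: 0.0005
grip_force: 1.1
```

Run:
```python
from h import *
s=r.read_state();print(s["ee_pos"],s["ft_force"],s["torque"])
a=np.array(s["ee_pos"])-TC;print("tester mm",a@ex*1e3,a@ey*1e3)
C,_=shot("scene","s2");C0,_=load("scene0")
d=cv2.absdiff(C["pixels"],C0["pixels"]).max(2)
# lid presence: compare along expected top edge for several angles
g=cv2.cvtColor(C["pixels"],cv2.COLOR_RGB2GRAY).astype(float);g=cv2.GaussianBlur(g,(0,0),.7)
def edge(phi):
    v=0
    for y in np.linspace(40,75,12):
        a=proj(C,lidp(150,0,phi,y));b=proj(C,lidp(162,0,phi,y))
        f=lambda p:g[int(round(p[1])),int(round(p[0]))]
        v+=f(a)-f(b)
    return v/12
print([(round(p,2),round(edge(p))) for p in np.arange(.6,1.7,.05)])
```

```text
[0.59514851 0.07661596 0.19426338] [1.32548714 0.22063794 3.46051186] [ 0.02405635 -0.38320828  0.00504539]
tester mm 47.99272825076092 67.68810320890405
[(np.float64(0.6), 3), (np.float64(0.65), 0), (np.float64(0.7), 5), (np.float64(0.75), 0), (np.float64(0.8), -1), (np.float64(0.85), -3), (np.float64(0.9), -5), (np.float64(0.95), 4), (np.float64(1.0), 2), (np.float64(1.05), 0), (np.float64(1.1), -24), (np.float64(1.15), -52), (np.float64(1.2), 26), (np.float64(1.25), 50), (np.float64(1.3), 23), (np.float64(1.35), 10), (np.float64(1.4), 4), (np.float64(1.45), 7), (np.float64(1.5), 7), (np.float64(1.55), 8), (np.float64(1.6), 8), (np.float64(1.65), 10)]
```

The lid is following (about 1.2 rad, light contact force), so I'll carry on along the arc.

Call:
play_rows(claw=[1,1,1,1,1,1,1,1], delta_pos=[[0,-0.053,0.025],[0,-0.051,0.03],[0,-0.048,0.034],[0,-0.044,0.039],[0,-0.04,0.043],[0,-0.036,0.046],[0,-0.032,0.049],[0,-0.027,0.052]], delta_rot=[[0,0,0],[0,0,0],[0,0,0],[0,0,0],[0,0,0],[0,0,0],[0,0,0],[0,0,0]])

```text
time: 16.15
ee_pos: [0.5281, 0.0692, 0.1278]
eef_rot: [0.666, 0.746, 0.0, 0.0]
ft_force: [0.1, 0.1, 0.9]
width: 0.0004
grip_force: 0.4
```

Call:
play_rows(claw=[1,1,1,1], delta_pos=[[0,-0.022,0.054],[0,-0.017,0.056],[0,-0.011,0.056],[0,-0.006,0.04]], delta_rot=[[0,0,0],[0,0,0],[0,0,0],[0,0,0]])

```text
time: 16.55
ee_pos: [0.5165, 0.0679, 0.0856]
eef_rot: [0.666, 0.746, -0.0, -0.0]
ft_force: [0.3, -0.3, 0.6]
width: 0.0004
grip_force: 0.2
```

Call:
play_rows(claw=[1,1,1,1], delta_pos=[[0,0,0.01],[0,0,0.01],[0,0,0],[0,0,0]], delta_rot=[[0,0,0],[0,0,0],[0,0,0],[0,0,0]])

```text
time: 16.95
ee_pos: [0.5171, 0.068, 0.0834]
eef_rot: [0.666, 0.746, -0.0, 0.0]
ft_force: [-3.2, 0.1, 5.1]
width: 0.0005
grip_force: 2.7
```

Call:
play_rows(claw=[1,1,1,1], delta_pos=[[0,0,0.01],[0,0,0],[0,0,0],[0,0,0]], delta_rot=[[0,0,0],[0,0,0],[0,0,0],[0,0,0]])

```text
time: 17.35
ee_pos: [0.5172, 0.0681, 0.0832]
eef_rot: [0.666, 0.746, -0.0, 0.0]
ft_force: [-13.3, -2.4, 26.1]
width: 0.0006
grip_force: 13.0
```

The lid is shut and pressed to 26 N at z=0.083. Now for the hasp, which points forward at about 1.6 rad: I'll lift, turn to yaw 186.4° and go above its lip.

Run:
```python
from h import *
s=r.read_state();p=np.array(s["ee_pos"])
plan(W(-135.5,0,150),Rt(TY+np.pi),12,p0=p+[0,0,.08-.003])
print(W(-135.5,0,150))
```

```text
pos [[-0.028, -0.044, 0.004], [-0.023, -0.047, 0.005], [-0.015, -0.049, 0.004], [-0.01, -0.052, 0.004], [-0.002, -0.052, 0.004], [0.004, -0.052, 0.005], [0.011, -0.051, 0.004], [0.017, -0.049, 0.004], [0.024, -0.046, 0.004], [0.03, -0.043, 0.005], [0.035, -0.039, 0.004], [0.039, -0.034, 0.004]]
rot [[-0.0, 0.0, -0.0416], [-0.0, 0.0, -0.0417], [-0.0001, 0.0001, -0.0416], [0.0, -0.0, -0.0417], [0.0, 0.0, -0.0416], [-0.0, 0.0, -0.0416], [-0.0, 0.0001, -0.0417], [-0.0001, -0.0, -0.0416], [0.0, 0.0, -0.0416], [0.0, 0.0, -0.0417], [-0.0, 0.0001, -0.0416], [-0.0, -0.0, -0.0417]]
max mm 10.620734437881401 deg 7.506021582702784
[ 0.42034445 -0.01110404  0.15      ]
```

Call:
play_rows(claw=[1,1,1,1,1,1,1,1], delta_pos=[[0,0,-0.1],[0,0,-0.15],[0,0,-0.15],[-0.028,-0.044,0.004],[-0.023,-0.047,0.004],[-0.015,-0.049,0.004],[-0.01,-0.052,0.004],[-0.002,-0.052,0.004]], delta_rot=[[0,0,0],[0,0,0],[0,0,0],[0,0,-0.0416],[0,0,-0.0416],[0,0,-0.0416],[0,0,-0.0416],[0,0,-0.0416]])

```text
time: 18.15
ee_pos: [0.4767, 0.0349, 0.1572]
eef_rot: [0.389, 0.921, 0.0, 0.0]
ft_force: [-0.3, -0.1, -0.6]
width: 0.0003
grip_force: 0.0
```

Call:
play_rows(claw=[1,1,1,1,1,1,1,1], delta_pos=[[0.004,-0.052,0.004],[0.011,-0.051,0.004],[0.017,-0.049,0.004],[0.024,-0.046,0.004],[0.03,-0.043,0.004],[0.035,-0.039,0.004],[0.039,-0.034,0.004],[0,0,0]], delta_rot=[[0,0,-0.0416],[0,0,-0.0416],[0,0,-0.0416],[0,0,-0.0416],[0,0,-0.0416],[0,0,-0.0416],[0,0,-0.0416],[0,0,0]])

```text
time: 18.95
ee_pos: [0.4199, -0.012, 0.1515]
eef_rot: [-0.056, 0.998, -0.0, 0.0]
ft_force: [-0.2, 0.7, 0.3]
width: 0.0006
grip_force: 0.0
```

Call:
play_rows(claw=[1,1,1], delta_pos=[[0,0,0],[0,0,0],[0,0,0]], delta_rot=[[0,0,0],[0,0,0],[0,0,0]])

```text
time: 19.25
ee_pos: [0.4206, -0.0108, 0.1514]
eef_rot: [-0.054, 0.999, 0.0, 0.0]
ft_force: [1.2, -0.1, 0.6]
width: 0.0004
grip_force: 0.0
```

Run:
```python
from h import *
s=r.read_state();p=np.array(s["ee_pos"]);print(p,s["joint_positions"].round(2),s["ft_force"])
print((Rt(TY+np.pi).inv().apply(W(-135.5,0,110)-p)/.2).round(3), R.from_quat(s["eef_rot"]).as_matrix().round(3).tolist())
# lid/hasp check by brightness: wrist image, bright blob near expected lip
c,s=shot("wrist","w8");g=cv2.cvtColor(c["pixels"],cv2.COLOR_RGB2GRAY)
for h in(1.4,1.57,1.7,1.9): print(h,[proj(c,lipp(0,h,y),s).round(1).tolist() for y in(-17,0,17)])
q=proj(c,lipp(0,1.6),s).astype(int);print(q);sub=g[q[1]-20:q[1]+30:2,q[0]-30:q[0]+32:3];print(sub)
```

```text
[ 0.42059088 -0.01079626  0.15135568] [ 0.47 -0.04 -0.53  2.03 -0.02  1.14  1.63] [ 1.16526961 -0.12690084  0.6093051 ]
[ 0.001 -0.001  0.207] [[-0.994, -0.109, 0.0], [-0.109, 0.994, 0.0], [-0.0, 0.0, -1.0]]
1.4 [[233.8, 203.9], [254.5, 203.8], [275.2, 203.7]]
1.57 [[233.0, 208.9], [254.4, 208.9], [275.8, 208.8]]
1.7 [[232.5, 214.2], [254.4, 214.2], [276.3, 214.1]]
1.9 [[231.7, 224.5], [254.4, 224.5], [277.0, 224.4]]
[254 210]
[[143  97  97  91  88  73  70  69  74  91  90  88  91  76  79  77  85  87
   85  96  93]
 [138  90  95  91  88  77  70  73  72  88  89  93  93  77  86  83  86  89
   88  95  88]
 [136  89  94  95  93  86  74  73  74  90  93  92  96  76  82  77  87  84
   93  95  91]
 [138  87  96  96  92  86  74  75  68  91  97  95  87  76  76  77  85  88
   95  94  87]
 [139  91  95  93  90  89  80  72  75  88  94  87  77  80  77  72  91  91
   88  89  87]
 [142  87  89  88  93  86  79  75  71  75  77  70  76  77  79  69  94  84
   79  85  89]
 [137  87  89  90  90  74  75  76  74  74  75  74  77  76  73  71  91  85
   82  84  89]
 [135  91  86  87  94  73  76  77  75  77  78 
[... 856 characters left out ...]
7  53  50  52  36  32  40  41  47  63  42  39  34  34  43  51
   41  47  44]
 [ 46  45  44  46  44  41  31  35  41  42  44  58  39  38  32  34  42  42
   40  42  41]
 [ 40  41  47  46  44  43  33  32  40  39  40  47  39  39  32  33  44  45
   41  43  45]
 [ 46  43  46  43  46  44  34  36  41  41  43  44  42  41  32  29  46  43
   45  43  41]
 [ 44  42  43  45  44  44  34  33  41  43  43  55  38  39  36  34  46  44
   41  46  44]
 [ 45  44  47  46  43  45  33  36  41  40  44  59  40  38  34  31  49  44
   45  43  40]
 [ 48  44  46  44  47  81  58  35  41  43  47  62  37  41  35  44  99  42
   42  45  45]
 [ 41  43  44  47  43 109  96  36  43  39  50  73  39  40  34  65 138  45
   44  44  43]]
```

The bright lip bar is where the model puts it, at hasp ≈1.65 rad, under the finger. I'll press down.

Call:
play_rows(claw=[1,1,1,1,1,1,1], delta_pos=[[0,0,0.12],[0,0,0.1],[0,0,0.04],[0,0,0.04],[0,0,0.04],[0,0,0.04],[0,0,0.04]], delta_rot=[[0,0,0],[0,0,0],[0,0,0],[0,0,0],[0,0,0],[0,0,0],[0,0,0]])

```text
time: 20.0
ee_pos: [0.4206, -0.0112, 0.067]
eef_rot: [-0.055, 0.998, -0.0, 0.0]
ft_force: [0.4, 0.6, 0.3]
width: 0.0008
grip_force: 0.3
```

Call:
play_rows(claw=[1,1,1,1,1], delta_pos=[[0,0,0.04],[0,0,0.04],[0,0,0.04],[0,0,0.03],[0,0,0]], delta_rot=[[0,0,0],[0,0,0],[0,0,0],[0,0,0],[0,0,0]])

```text
time: 20.5
ee_pos: [0.4196, -0.0112, 0.0364]
eef_rot: [-0.055, 0.998, 0.0, -0.001]
ft_force: [0.3, -0.2, -0.5]
width: 0.0004
grip_force: 0.0
```

```bash
cat > lip.py <<'E'
from h import *
import sys
for n in("wrist","scene"):
    c,s=shot(n,sys.argv[1]+n);g=cv2.cvtColor(c["pixels"],cv2.COLOR_RGB2GRAY).astype(float)
    print(n,[(h,proj(c,lipp(0,h),s).round(1).tolist()) for h in(0,.4,.8,1.2,1.6)])
    if n=="wrist":
        q=proj(c,lipp(0,.8),s).astype(int);print(q);print(g[q[1]-30:q[1]+40:3,q[0]-30:q[0]+32:4].astype(int))
E
python3 lip.py a
```

```text
wrist [(0, [254.6, 288.0]), (0.4, [254.4, 270.6]), (0.8, [254.2, 262.9]), (1.2, [253.9, 270.0]), (1.6, [253.6, 297.0])]
[254 262]
[[ 44  44  45  44  41  29  43  40  56  36  40  29  43  46  45  45]
 [ 42  44  45  45  69  32  39  40  52  40  39  30  69  44  46  46]
 [ 46  46  47  43 133  33  37  40  59  39  41  36 152  45  44  44]
 [ 44  45  45  43 148  40  39  38  56  41  41  43 148  44  44  50]
 [ 46  44  47  38 156  47  42  41  53  41  43  47 160  41  47  46]
 [ 68  68  67  61 164  55  57  56  63  52  55  53 169  60  66  70]
 [ 83  86  84  70 170  86  87  86  88  91  85  86 171  76  86  81]
 [ 96  97  93  79 169  95  98 103 100  98  99  97 178  82  92  94]
 [ 87  89  97  93 175 102 107 105 103 105 103 106 176  56  61  65]
 [ 61  56  60  59 173 111 109 112 111 111 111 112 185  55  62  60]
 [ 59  60  60  59 178 113 114 110 114 112 114 112 185  54  61  60]
 [ 59  62  61  59 187 113 117 114 118 112 114 116 187  50  62  61]
 [ 60  62  58  58 187 115 114 112 115 112 111 112 182  53  64  60]
 [ 60  60  58  56 184 107 108 107 106 108 107 107 185  57  61  62]
 [ 60  59  59  57 185  68  74  72 118  74  74  66 184  58  63  63]
 [ 63  62  58  57 184  41  60  62 130  60  63  42 184  57  63  67]
 [ 59  58  61  55 181  35  59  60 127  63  63  42 181  60  62  61]
 [ 62  63  60  57 177  32  59  57 137  61  62  35 172  60  60  64]
 [ 59  58  61  62  74  32  59  60  77  57  59  36  76  65  62  62]
 [ 58  62  59  61  45  35  58  59  66  62  59  35  49  68  65  66]
 [ 58  56  61  60  42  32  57  59  76  60  60  38  45  63  63  61]
 [ 57  55  57  60  43  31  58  58  82  60  57 126 124 126 126 128]
 [114 109 107 107  96  90 110 106 112 106 105 129 126 126 125 125]
 [130 130 131 129 130 132 130 131 127 129 129 127 125 125 124 125]]
scene [(0, [287.1, 196.9]), (0.4, [291.9, 196.3]), (0.8, [295.8, 193.4]), (1.2, [297.9, 188.7]), (1.6, [297.9, 182.8])]
```

Call:
play_rows(claw=[1,1,1,1,1,1,1], delta_pos=[[0,0,0.035],[0,0,0.035],[-0.025,0,0],[-0.03,0,0],[-0.03,0,0],[-0.025,0,0],[0,0,0]], delta_rot=[[0,0,0],[0,0,0],[0,0,0],[0,0,0],[0,0,0],[0,0,0],[0,0,0]])

```text
time: 21.3
ee_pos: [0.4433, -0.0085, 0.0236]
eef_rot: [-0.055, 0.998, 0.0, 0.001]
ft_force: [0.1, 0.4, 0.6]
width: 0.0006
grip_force: 0.0
```

Call:
play_rows(claw=[1,1,1,1], delta_pos=[[-0.015,0,0],[-0.01,0,0],[0,0,0],[0,0,0]], delta_rot=[[0,0,0],[0,0,0],[0,0,0],[0,0,0]])

```text
time: 21.7
ee_pos: [0.4472, -0.0083, 0.0234]
eef_rot: [-0.055, 0.998, -0.0, 0.0]
ft_force: [0.1, -0.4, 0.7]
width: 0.0006
grip_force: 0.0
```

Call:
play_rows(claw=[1,1,1,1], delta_pos=[[-0.01,0,0],[-0.01,0,0],[0,0,0],[0,0,0]], delta_rot=[[0,0,0],[0,0,0],[0,0,0],[0,0,0]])

```text
time: 22.1
ee_pos: [0.4492, -0.0081, 0.0227]
eef_rot: [-0.055, 0.998, -0.0, -0.002]
ft_force: [-6.8, -1.4, 3.7]
width: 0.0004
grip_force: 3.7
```

Call:
play_rows(claw=[1,1,1,1], delta_pos=[[-0.005,0,0],[-0.005,0,0],[0,0,0],[0,0,0]], delta_rot=[[0,0,0],[0,0,0],[0,0,0],[0,0,0]])

```text
time: 22.5
ee_pos: [0.4497, -0.0081, 0.0222]
eef_rot: [-0.055, 0.998, -0.0, -0.004]
ft_force: [-12.9, -1.2, 6.6]
width: 0.0002
grip_force: 6.4
```

The stop came at tester x = −106 mm, just where a fully seated hasp puts it. I'll back off and check it in the image.

Call:
play_rows(claw=[1,1,1,1,1,1,1,1], delta_pos=[[0.05,0,0],[0.15,0,0],[0.1,0,-0.1],[0,0,-0.2],[0,0,-0.2],[0,0,-0.2],[0,0,0],[0,0,0]], delta_rot=[[0,0,0],[0,0,0],[0,0,0],[0,0,0],[0,0,0],[0,0,0],[0,0,0],[0,0,0]])

```text
time: 23.3
ee_pos: [0.394, -0.0143, 0.1641]
eef_rot: [-0.055, 0.998, -0.001, 0.001]
ft_force: [-0.0, -0.1, -1.2]
width: 0.0006
grip_force: 0.0
```

Run:
```python
from h import *
c,s=shot("scene","s3");c0,_=load("scene0")
for n,sx in(("s2",0),):pass
g=cv2.cvtColor(c["pixels"],cv2.COLOR_RGB2GRAY).astype(int)
print(s["ee_pos"]);print({h:proj(c,lipp(0,h)).round(1).tolist() for h in(0,.2,.4,.8,1.6)},"pin",proj(c,lipp(0,0,L=0,o=0)).round(1),"lid corners",[proj(c,lidp(154,7,0,y)).round(1).tolist() for y in(-80,80)])
print("cols",list(range(270,312,2)))
for v in range(166,208,2): print(v,g[v,270:312:2])
# lid flat: edge of the bright frame in scene along lid front
for phi in(0,.03,.06,.1): 
    print(phi,[ [g[tuple(np.round(proj(c,lidp(rho,7,phi,y))[::-1]).astype(int))] for y in(60,70)] for rho in (140,150,160)])
```

```text
[ 0.39402135 -0.0143175   0.16405877]
{0: [287.1, 196.9], 0.2: [289.6, 196.9], 0.4: [291.9, 196.3], 0.8: [295.8, 193.4], 1.6: [297.9, 182.8]} pin [284.8 182.2] lid corners [[296.6, 172.9], [269.4, 188.7]]
cols [270, 272, 274, 276, 278, 280, 282, 284, 286, 288, 290, 292, 294, 296, 298, 300, 302, 304, 306, 308, 310]
166 [255 255 255 251 228 178 156 155 148 135 140 154 152 157 155 129  76  65
  51  39  40]
168 [254 255 255 255 255 255 255 227 184 161 162 164 142 139 146 112  80  76
  77  74  75]
170 [254 254 254 254 255 255 255 255 255 255 236 192 175 161 141 100  78  73
  77  77  79]
172 [253 254 254 254 254 254 255 255 255 255 255 255 242 220 174 116  76  80
  74  79  76]
174 [252 251 252 253 253 254 254 254 255 255 255 255 255 255 179 114  74  81
  82  80  80]
176 [253 252 251 252 251 252 253 255 255 255 255 255 242 163 155 104  78  74
  79  80  78]
178 [254 255 254 253 252 255 255 255 255 255 254 174 110 121 150  88  71  75
  75  78  74]
180 [252 253 254 255 255 255 255 255 255 249 144 102  91 114 154  90  78  77
  78  79  77]
182 [252 254 255 255 255 255 255 255 239 170 102  95  97
[... 830 characters left out ...]
7 119 127
 132 131 130]
202 [ 95  91  93  98  96  80  65  56  68  90 114 126 123 125 111 113 120 119
 121 129 136]
204 [ 99  99  91  80  70  56  58  50  69 110 130 130 123 102  72  86  98 116
 124 131 134]
206 [ 97  93  87  81  82  98 107 101 111 126 131 130 104  68  68  70  73  73
  85  97 114]
0 [[np.int64(255), np.int64(255)], [np.int64(255), np.int64(255)], [np.int64(246), np.int64(255)]]
0.03 [[np.int64(255), np.int64(255)], [np.int64(255), np.int64(255)], [np.int64(255), np.int64(255)]]
0.06 [[np.int64(254), np.int64(253)], [np.int64(255), np.int64(255)], [np.int64(255), np.int64(255)]]
0.1 [[np.int64(252), np.int64(252)], [np.int64(254), np.int64(254)], [np.int64(255), np.int64(255)]]
```

The lip shows at scene pixel (287,196), and the model for hasp = 0 gives (287.1,196.9), so the hasp is on and the lid is shut. Next I'll triangulate the button caps by colour from the scene view and w3.

Run:
```python
from h import *
def blob(c,near,lo,hi,rad=12):
    hsv=cv2.cvtColor(c["pixels"],cv2.COLOR_RGB2HSV);m=cv2.inRange(hsv,lo,hi)
    k=np.zeros_like(m);u,v=near;k[v-rad:v+rad+1,u-rad:u+rad+1]=1
    n,l,st_,ce=cv2.connectedComponentsWithStats(m*k);i=1+st_[1:,4].argmax();return ce[i],st_[i,4]
cs,_=load("s3");cw,sw=load("w3")
rng={"blue":((100,130,60),(130,255,255)),"green":((45,150,60),(75,255,255)),"red":((0,150,60),(10,255,255))}
nw={"blue":(465,168),"green":(441,155),"red":(414,142)};ns={"blue":(229,232),"green":(244,227),"red":(259,222)}
for k in rng:
    a,na=blob(cw,nw[k],*rng[k]);b,nb=blob(cs,ns[k],*rng[k])
    print(k,a.round(1),na,b.round(1),nb,tri([ray(cw,a,sw),ray(cs,b)]),atz(cw,a,.06,sw).round(4),atz(cs,b,.06).round(4))
```

```text
blue [460.3 165.1] 41 [228.5 231.8] 36 (array([0.40699237, 0.30391916, 0.05162111]), [np.float64(0.002546836825149201), np.float64(0.0025468368251492417)]) [0.4043 0.2948 0.06  ] [0.4007 0.312  0.06  ]Traceback (most recent call last):
  File "<stdin>", line 10, in <module>
  File "<stdin>", line 5, in blob
ValueError: attempt to get argmax of an empty sequence
```

Call:
play_rows(claw=[1,1,1,1,1,1,1,1], delta_pos=[[-0.025,0.185,-0.07],[-0.025,0.185,-0.07],[-0.025,0.185,-0.07],[-0.025,0.185,-0.07],[-0.025,0.185,-0.07],[-0.025,0.185,-0.07],[0,0,0],[0,0,0]], delta_rot=[[0,0,0],[0,0,0],[0,0,0],[0,0,0],[0,0,0],[0,0,0],[0,0,0],[0,0,0]])

```text
time: 24.15
ee_pos: [0.3983, 0.2101, 0.2461]
eef_rot: [-0.056, 0.998, 0.0, -0.001]
ft_force: [-0.3, -0.3, -0.4]
width: 0.0006
grip_force: 0.0
```

Call:
play_rows(claw=[1,1], delta_pos=[[0,0,0],[0,0,0]], delta_rot=[[0,0,0],[0,0,0]])

```text
time: 24.35
ee_pos: [0.3987, 0.2085, 0.2464]
eef_rot: [-0.054, 0.999, -0.0, -0.001]
ft_force: [0.5, 0.8, 1.3]
width: 0.0005
grip_force: 0.0
```

```bash
cat > btn.py <<'E'
from h import *
import sys
cw,sw=shot("wrist",sys.argv[1]);print(sw["ee_pos"],sw["joint_positions"].round(2))
cs,_=load("s3");cv,sv=load("w3")
rng={"blue":((100,110,60),(130,255,255)),"green":((45,60,100),(75,255,255)),"red":((0,120,60),(10,255,255)),"red2":((170,120,60),(180,255,255))}
for n,c,s,box in(("wrist",cw,sw,None),("w3",cv,sv,(380,105,480,200)),("scene",cs,None,(215,212,275,248))):
    hsv=cv2.cvtColor(c["pixels"],cv2.COLOR_RGB2HSV)
    for k,(lo,hi) in rng.items():
        m=cv2.inRange(hsv,lo,hi)
        if box is None:
            p=proj(c,[.385,.26,.06],s).astype(int);b=(max(p[0]-110,0),max(p[1]-110,0),p[0]+110,p[1]+110)
        else: b=box
        mm=np.zeros_like(m);mm[b[1]:b[3],b[0]:b[2]]=m[b[1]:b[3],b[0]:b[2]]
        N,l,S,ce=cv2.connectedComponentsWithStats(mm)
        for i in sorted(range(1,N),key=lambda i:-S[i,4])[:4]:
            if S[i,4]>12: print(n,k,ce[i].round(1),S[i].tolist(),atz(c,ce[i],.06,s).round(4))
E
python3 btn.py w9
```

```text
[0.3987052  0.20850849 0.24640498] [ 0.29 -0.04 -0.84  1.82 -0.03  1.35  1.14]
wrist blue [334.2 187.1] [325, 178, 19, 19, 288] [0.4045 0.3073 0.06  ]
wrist green [301.8 147. ] [189, 67, 220, 178, 20527] [0.3604 0.2596 0.06  ]
wrist green [380.   71.6] [350, 57, 59, 32, 1201] [0.2537 0.3458 0.06  ]
wrist green [297.3 174.2] [287, 163, 22, 23, 379] [0.3937 0.2588 0.06  ]
wrist green [391.7 272. ] [373, 266, 36, 11, 319] [0.5202 0.4215 0.06  ]
wrist red [267.7 214.8] [237, 200, 76, 25, 954] [0.4488 0.2293 0.06  ]
wrist red [258.7 161. ] [248, 150, 22, 22, 374] [0.383  0.2108 0.06  ]
w3 blue [460.3 165.4] [458, 159, 9, 16, 42] [0.4046 0.2949 0.06  ]
w3 green [436.  117.3] [380, 105, 100, 41, 1580] [0.3454 0.2351 0.06  ]
w3 green [428. 181.] [380, 152, 100, 48, 1523] [0.4348 0.2403 0.06  ]
w3 green [441.5 154.7] [434, 146, 17, 18, 214] [0.3948 0.2551 0.06  ]
w3 green [478.7 119.5] [478, 115, 2, 11, 14] [0.3315 0.3174 0.06  ]
w3 red [399.7 192. ] [380, 178, 54, 22, 644] [0.4553 0.1971 0.06  ]
w3 red [415.4 141.5] [408, 133, 16, 18, 232] [0.384 0.207 0.06 ]
scene blue [228.8 231.7] [225, 229, 9, 7, 45] [0.4007 0.3109 0.06  ]
scene green [243.9 224. ] [235, 212, 15, 18, 68] [0.4002 0.2549 0.06  ]
scene green [264.9 215.2] [251, 212, 24, 10, 67] [0.3921 0.1774 0.06  ]
scene green [268.5 245.6] [266, 244, 6, 4, 17] [0.2805 0.2789 0.06  ]
scene red [225.  221.5] [215, 212, 28, 21, 345] [0.4475 0.2848 0.06  ]
scene red [259.1 220.9] [255, 218, 9, 7, 48] [0.3818 0.2121 0.06  ]
```

The close view puts blue at (0.4045,0.3073), green at (0.3937,0.2588) and red at (0.383,0.2108), 49.5 mm apart, which fits the station. I'll move above blue and press.

Call:
play_rows(claw=[1,1,1,1,1,1,1,1], delta_pos=[[-0.016,0.098,0.1],[-0.016,0.098,0.16],[-0.016,0.098,0.16],[-0.016,0.098,0.16],[-0.016,0.096,0.15],[0,0,0],[0,0,0],[0,0,0]], delta_rot=[[0,0,0],[0,0,0],[0,0,0],[0,0,0],[0,0,0],[0,0,0],[0,0,0],[0,0,0]])

```text
time: 25.2
ee_pos: [0.4048, 0.3079, 0.1023]
eef_rot: [-0.055, 0.999, -0.0, 0.001]
ft_force: [-0.3, -0.4, 0.1]
width: 0.0007
grip_force: 0.0
```

Run:
```python
from h import *
s=r.read_state();print(s["ee_pos"])
for t in([.4045,.3073,.06],[.3937,.2588,.06]): print((R.from_quat(s["eef_rot"]).inv().apply(np.array(t)-s["ee_pos"])/.2).round(3))
```

```text
[0.40480276 0.30792421 0.10226546]
[ 0.002 -0.003  0.211]
[ 0.082 -0.238  0.211]
```

Call:
play_rows(claw=[1,1,1,1,1,1,1,1], delta_pos=[[0,0,0.1],[0,0,0.08],[0,0,0.025],[0,0,0.02],[0,0,0.02],[0,0,0],[0,0,0],[0,0,0]], delta_rot=[[0,0,0],[0,0,0],[0,0,0],[0,0,0],[0,0,0],[0,0,0],[0,0,0],[0,0,0]])

```text
time: 26.0
ee_pos: [0.4044, 0.3082, 0.0541]
eef_rot: [-0.055, 0.998, -0.001, 0.001]
ft_force: [-7.5, -8.9, 24.1]
width: 0.0009
grip_force: 12.0
```

Blue bottomed out (z=0.054, 24 N). I'll lift, move to green and press.

Call:
play_rows(claw=[1,1,1,1,1,1,1,1], delta_pos=[[0,0,-0.1],[0,0,-0.145],[0.027,-0.078,0],[0.027,-0.078,0],[0.026,-0.08,0],[0,0,0],[0,0,0],[0,0,0]], delta_rot=[[0,0,0],[0,0,0],[0,0,0],[0,0,0],[0,0,0],[0,0,0],[0,0,0],[0,0,0]])

```text
time: 26.8
ee_pos: [0.3934, 0.2608, 0.1016]
eef_rot: [-0.055, 0.998, 0.0, 0.0]
ft_force: [-0.4, -0.5, -0.1]
width: 0.0005
grip_force: 0.0
```

Call:
play_rows(claw=[1,1,1,1,1,1,1,1], delta_pos=[[0,0,0.1],[0,0,0.08],[0,0,0.025],[0,0,0.02],[0,0,0.02],[0,0,0],[0,0,0],[0,0,0]], delta_rot=[[0,0,0],[0,0,0],[0,0,0],[0,0,0],[0,0,0],[0,0,0],[0,0,0],[0,0,0]])

```text
time: 27.6
ee_pos: [0.3931, 0.2606, 0.0541]
eef_rot: [-0.055, 0.998, -0.0, 0.0]
ft_force: [-10.4, -6.1, 25.4]
width: 0.0004
grip_force: 12.7
```

Call:
play_rows(claw=[1,1,1,1,1,1,1], delta_pos=[[0,0,-0.1],[0,0,-0.2],[0,0,-0.2],[0,0,-0.2],[0,0,0],[0,0,0],[0,0,0]], delta_rot=[[0,0,0],[0,0,0],[0,0,0],[0,0,0],[0,0,0],[0,0,0],[0,0,0]])

```text
time: 28.3
ee_pos: [0.393, 0.2596, 0.1916]
eef_rot: [-0.055, 0.998, -0.0, -0.0]
ft_force: [0.4, -0.5, -0.3]
width: 0.0007
grip_force: 0.0
```

Run:
```python
from h import *
c,_=shot("scene","s4");g=cv2.cvtColor(c["pixels"],cv2.COLOR_RGB2GRAY).astype(int);a=cv2.cvtColor(load("s3")[0]["pixels"],cv2.COLOR_RGB2GRAY).astype(int)
print(g[194:200:2,280:296:2],abs(g-a)[165:205,240:300].mean())
print(r.close_job())
```

```text
[[ 97 129 125 168 201 169  86  86]
 [ 99 132 182 242 253 204  94  92]
 [ 91 140 241 236 168 105 107 111]] 16.729166666666668
the job is handed in; nothing more can be done
None
```

The job is handed in at about 28 s: the board is in the nest, the lid is shut with the hasp on, and the reset and start buttons were each pressed fully and released. The interface returned no verdict.

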